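# Kit out the next shoe order

## Task

Kit out the next order at the shoemaker's bench: slide every pattern board from the wooden stand into the carrier, one to a slot and fully home, and stand the two cans on the two marks before the label reader, one upright on each mark near its middle, with its label facing squarely to the reader's window. When all of that is in place, press the reader's button fully down to book the kit, and leave everything so; do not disturb the shoe, hammer, jar or brush.

Things in the scene. Friction and masses are not known exactly. Their poses are not given: they have to be found in the camera images.
- stand: fixed dark wooden stand, 138 (x) x 172 (y) mm, in which the pattern boards wait upright. Origin at the centre of its underside. Four loose grooves run along its x axis at y = -69, -23, +23, +69 mm: 13 mm wide, 122 mm long, floor 8 mm and wall tops 41 mm above its underside
- carrier: fixed grey carrier with aluminium slot walls, 134 (x) x 172 (y) mm, same layout as the stand but with tighter, deeper slots. Origin at the centre of its underside, z up. Four slots run along its x axis at y = -69, -23, +23, +69 mm: 11 mm wide, 118 mm long (closed by end stops, tops 42 mm above the underside), floor 8 mm and wall tops 51 mm above the underside; the walls are 6 mm thick with round tops. The carrier and the stand may change places from start to start
- slot1 (a point): middle of the carrier's slot at its y = -69 mm, 40 mm above the slot's floor; axes as the carrier's (slot along x, its width along y)
- slot2 (a point): middle of the carrier's slot at its y = -23 mm, 40 mm above the slot's floor; axes as the carrier's (slot along x, its width along y)
- slot3 (a point): middle of the carrier's slot at its y = 23 mm, 40 mm above the slot's floor; axes as the carrier's (slot along x, its width along y)
- slot4 (a point): middle of the carrier's slot at its y = 69 mm, 40 mm above the slot's floor; axes as the carrier's (slot along x, its width along y)
- board1_mid (a point): centre of a plywood pattern board (dark sole outline on both faces), 110 (x, length) x 8 (y, thickness) x 90 (z, height) mm, about 90 g, all boards alike; at the start it stands upright in one groove of the stand, its middle 53 mm above the bench. Three or four boards are present
- board2_mid (a point): centre of a plywood pattern board (dark sole outline on both faces), 110 (x, length) x 8 (y, thickness) x 90 (z, height) mm, about 90 g, all boards alike; at the start it stands upright in one groove of the stand, its middle 53 mm above the bench. Three or four boards are present
- board3_mid (a point): centre of a plywood pattern board (dark sole outline on both faces), 110 (x, length) x 8 (y, thickness) x 90 (z, height) mm, about 90 g, all boards alike; at the start it stands upright in one groove of the stand, its middle 53 mm above the bench. Three or four boards are present
- board4_mid (a point): centre of a plywood pattern board (dark sole outline on both faces), 110 (x, length) x 8 (y, thickness) x 90 (z, height) mm, about 90 g, all boards alike; at the start it stands upright in one groove of the stand, its middle 53 mm above the bench. Three or four boards are present
- reader: fixed grey label reader, 70 (x) x 200 (y) x 70 (z) mm, origin at the centre of its underside. Its dark window is the face on its -x side; a round push button stands in the middle of its top
- mark1 (a point): centre of a flat round dark standing mark on the bench, 80 mm across, before the reader's window (at x = -95, y = 55 mm in the reader's frame)
- mark2 (a point): centre of a flat round dark standing mark on the bench, 80 mm across, before the reader's window (at x = -95, y = -55 mm in the reader's frame)
- can1_mid (a point): centre (37.5 mm above its foot) of a dark steel can, 64 mm diameter, 75 mm tall, about 300 g with the weight low, standing on the bench; z up. A white paper label covers about a fifth of its side, in the direction of its +x axis, and a paper strip runs over the lid from the middle to the label; both cans alike
- can1_label (a point): middle of that can's label, on its side 32 mm from its axis, half-way up; +x axis points out of the label
- can2_mid (a point): centre (37.5 mm above its foot) of a dark steel can, 64 mm diameter, 75 mm tall, about 300 g with the weight low, standing on the bench; z up. A white paper label covers about a fifth of its side, in the direction of its +x axis, and a paper strip runs over the lid from the middle to the label; both cans alike
- can2_label (a point): middle of that can's label, on its side 32 mm from its axis, half-way up; +x axis points out of the label
- book (a joint): travel of the reader's button in m: 0 = up, 0.006 = fully down (5 N), springs back
- book_top (a point): centre of the button's top, 32 mm diameter, when up; it is pressed straight down
- shoe: bystander: white shoe on its last, 250 mm long, 115 mm tall
- hammer: bystander: cobbler's hammer, 260 mm long, lying
- jar: bystander: jar, 70 mm diameter, 70 mm tall
- brush: bystander: brush, lying

How it is judged:
By the outcome, as a careful person would: the job done as asked, in the order asked, and still so for the second after the job is handed in, with the robot touching nothing.
Of board1, board2, board3, board4 only 3 to 4 are there at a start; the rules pass over those that are not, and their reading is None.
At some moment in a run one of can1, can2 may be knocked a few centimetres aside while the robot is not near it.
It also fails if it takes over 208 s, if anything falls off the work surface, if the arm or the gripper's body presses on something with over 40 N, if the wrist force passes 120 N, or if a joint passes its speed limit or range.

## Robot

A 6-joint arm with a two-finger parallel gripper is mounted at the origin on the work surface. World frame = base frame: x ahead of the robot, y to its left, z up, the work surface at z = 0. Lengths are in m, angles in rad, forces in N, time in s.
With the tool pointing down it reaches from about 0.35 to 0.975 m from the base axis. Payload 17.4 kg.
Tool frame: the origin (TCP) lies midway between the tips of the shut fingers; the grasp point (between the pads) lies 19 mm behind it; z points along the fingers, y is the line along which they close (so a half turn about z gives the same grasp; the last joint's range is limited). The gripper opens to 85 mm and grips with 20 to 120 N. Pads are 22 mm wide; open, the fingers measure 114 mm over their backs; the gripper's body (76 mm by 85 mm) begins 54 mm behind the grasp point. The pads swing forward as they close: fully open they stand 13 mm farther back than shut.
Start: joints at [-1.228, 0.116, 1.442, -0, 1.584, -0.038], TCP at [0.251, -0.627, 0.231] pointing down, gripper open.
Joint ranges: [-2.83, 2.83], [-0.83, 2.19], [0.07, 2.5], [-1.14, 4.28], [0.01, 3], [-2.97, 2.97]. Speed limits (rad/s): [1.89, 1.89, 2.22, 3.14, 3.14, 3.14].

## Interface

Orientations are given as a 3x3 rotation matrix whose columns are the frame's x, y, z axes.
In Python, from station import read_state, optics, job gives the robot as it stands. The module is installed in compiled form; this text tells all that it offers.
- The arm moves only by the tool arm_command, never from a script. Its argument "plan" is one flat list of numbers, 7 for each row, row after row: the shift along the world's x, y, z in mm, then the turn, a rotation vector about the world's x, y, z in rad, then the finger opening in mm, from 0 to 85.4. In form: [dx, dy, dz, wx, wy, wz, grip, dx, dy, dz, wx, wy, wz, grip, ...]. A call has 1 to 10 rows; each row shifts and turns the commanded pose from where the row before left it; what a row does not reach is not made up. A row lasts 1/10 s, in which the tool goes at most 50 mm and 8.59 degrees, less where a joint would pass 70% of its speed; a pose out of reach is approached as far as the arm can. A call is refused whole if a number of a shift passes 50 or a number of a turn 0.15, either way. A call with a gripper value outside its range is refused whole. The fingers move at their own pace and stop on an object; the grip force is fixed at half the most. Time passes only in rows, so rows that do not move let the fingers close. It gives the time, the measured TCP pose, the force, the opening and the grip force at its end, in the units of the state.
- read_state(): the state, without advancing time (a new reading comes with each control period).
- optics.snapshot(name): name is "scene" or "top" or "wrist"; returns a dict with "img" (384x512x3 uint8, red, green, blue), "depth" (384x512 float32, m along the optical axis (not along the pixel's ray), 0 where there is no reading), "camera_matrix" (3x3 intrinsics, pixels), "rvec" (rotation vector, rad) and "tvec" (3), from world to camera coordinates, as OpenCV has them; the wrist camera has in their place "T_tool_cam" (4x4, takes a point from camera to tool coordinates, whose origin is the TCP and whose axes are the flange's). Camera axes: x right, y down, z forward; pixel columns grow to the right and rows downward; lengths in m; the calibration is good to about 2 mm. A picture is of the moment at which its call begins: read the wrist's pose just before it.
- job.sign_off(): hands the job in; it is judged then, once.
The state is a dict: "time": time; "joint_positions": joint angles; "joint_vel": joint speeds; "joint_torque": joint torques, N m; "eef_pos": TCP position; "tcp_rot": TCP orientation; "ft_force": force on the tool from outside, world axes, zero at the start; "wrist_torque": the same for the moment, N m; "width": finger opening in m; "grasp_force": force on a finger pad.
Only numpy, scipy, OpenCV 4.12 (cv2) and the standard library are available. Lean on these libraries where they do the work, as an engineer would, in place of code of your own. Each camera call takes 0.05 s, during which the arm holds its last target. There are 200 camera calls.

## Working session

There is one attempt and no reset: what is moved stays moved. The work goes in short steps, Python scripts to look and compute and a tool call to move; the robot and the scene stay as the last step left them, time stands still between calls to the robot, and variables do not carry over. Pictures are saved under pics/ and viewed, at most 15 in all, crops included, and the job is handed in when it is done.

Besides the shell and the picture viewer there is one more tool, called in YAML: its name, and indented under it one key for each argument. arm_command: Moves the arm, as the interface text tells. Its arguments: {"type":"object","properties":{"plan":{"type":"array"}},"required":["plan"]}

```bash
mkdir -p pics
cat > h.py <<'E'
import numpy as np,cv2
from station import read_state,optics,job
def snap(n):
    s=read_state(); d=optics.snapshot(n)
    K=np.array(d["camera_matrix"])
    if n=="wrist":
        T=np.eye(4);T[:3,:3]=s["tcp_rot"];T[:3,3]=s["eef_pos"];M=T@np.array(d["T_tool_cam"])
        R=M[:3,:3];c=M[:3,3]
    else:
        Rc,_=cv2.Rodrigues(np.array(d["rvec"],float));R=Rc.T;c=-Rc.T@np.array(d["tvec"],float).ravel()
    d.update(K=K,R=R,c=c);return d
def cloud(d):
    v,u=np.mgrid[:384,:512];z=d["depth"]
    p=np.stack([(u-d["K"][0,2])/d["K"][0,0]*z,(v-d["K"][1,2])/d["K"][1,1]*z,z],-1)
    return p@d["R"].T+d["c"]
def ray(d,uv,h):
    uv=np.atleast_2d(np.array(uv,float));r=np.c_[(uv-d["K"][[0,1],[2,2]])/d["K"][[0,1],[0,1]],np.ones(len(uv))]@d["R"].T
    return d["c"]+r*((h-d["c"][2])/r[:,2])[:,None]
def save(d,n,crop=None,s=1):
    im=d["img"][:,:,::-1]
    if crop:im=im[crop[1]:crop[3],crop[0]:crop[2]]
    cv2.imwrite("pics/"+n+".png",cv2.resize(im,None,fx=s,fy=s,interpolation=cv2.INTER_CUBIC))
E
python3 - <<'E'
from h import *
import pickle
for n in("scene","top"):
    d=snap(n);save(d,n+"0",s=1.5);pickle.dump(d,open(n+"0.pkl","wb"));print(n,d["c"],d["R"][:,2],d["K"][0,0])
s=read_state();print(s)
E
```

```text
scene [ 1.02781359 -0.4376692   0.63837028] [-0.57609062  0.52107821 -0.62975955] 354.5126018218573
top [0.36769997 0.02806029 1.32791519] [ 1.35486954e-01  5.26744801e-04 -9.90778990e-01] 474.6091477489304
{'time': 0.1, 'joint_positions': array([-1.22779465e+00,  1.16475142e-01,  1.44216834e+00, -2.40689686e-05,
        1.58397777e+00, -3.78073682e-02]), 'joint_vel': array([-0.00052537, -0.00068148, -0.00045333, -0.00164708, -0.00010879,
       -0.00065834]), 'joint_torque': array([ 2.91680102e-03, -7.33664560e+01, -6.33789825e+01, -1.26584251e-05,
        5.28207893e-03, -2.48398942e-05]), 'eef_pos': array([ 0.25080843, -0.62651202,  0.23062966]), 'tcp_rot': array([[ 9.28364357e-01,  3.71671205e-01, -3.68597983e-04],
       [ 3.71671387e-01, -9.28363860e-01,  9.60586475e-04],
       [ 1.48292860e-05, -1.02877157e-03, -9.99999471e-01]]), 'ft_force': array([ 0.21678658,  0.01585455, -0.1742598 ]), 'wrist_torque': array([-0.02430449, -0.02590521, -0.00176817]), 'grasp_force': 0.0, 'width': 0.08528561509766325}
```

View pics/top0.png

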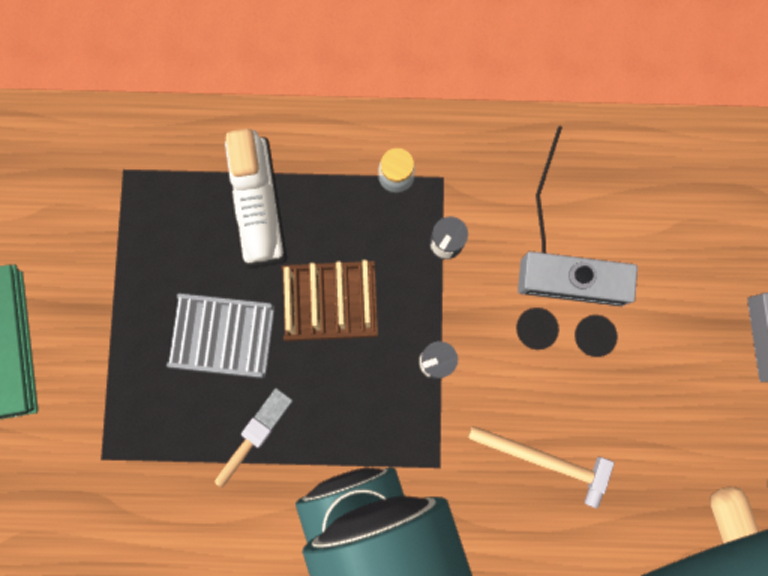

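View pics/scene0.png

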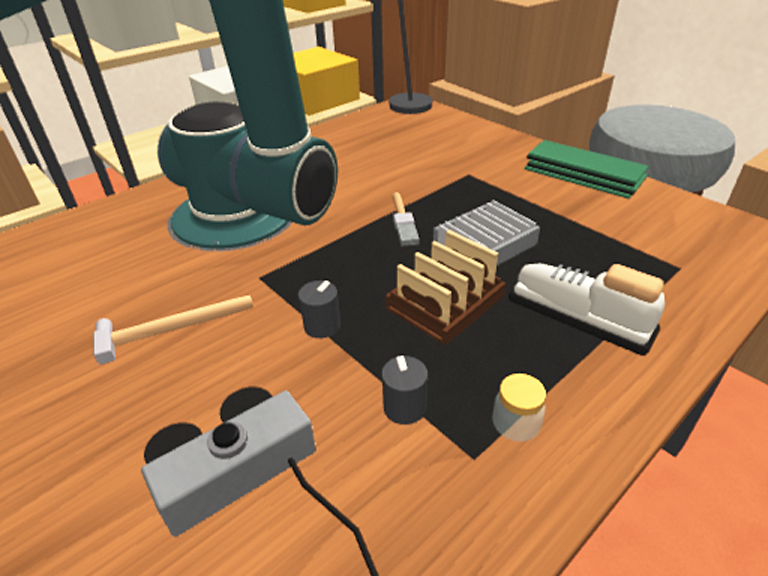

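The top view (1.5× scale) shows the carrier at about (220,335) and the stand with four boards at about (330,300). The cans are at (449,237) and (438,359), the marks at (537,328) and (596,335), and the reader's button at (583,274). The scene view agrees.

```bash
cat > m.py <<'E'
from h import *
import pickle
d=pickle.load(open("top0.pkl","rb"));P=cloud(d);im=d["img"];X,Y,Z=P[...,0],P[...,1],P[...,2]
def rect(m,l):
    p=(P[m][:,:2]*1000).astype(np.float32);r=cv2.minAreaRect(p);print(l,len(p),np.round(r[0],1),np.round(r[1],1),round(r[2],2),"z",np.round(np.percentile(P[m][:,2],[5,50,95]),4))
def reg(x0,y0,x1,y1):
    m=np.zeros((384,512),bool);m[int(y0/1.5):int(y1/1.5),int(x0/1.5):int(x1/1.5)]=1;return m
rect(reg(155,280,280,385)&(Z>.035)&(Z<.07),"carrier")
st=reg(280,255,382,345)
rect(st&(Z>.025)&(Z<.06),"stand")
b=(st&(Z>.085)).astype(np.uint8);n,L,S,C=cv2.connectedComponentsWithStats(b)
for i in range(1,n):
    if S[i,4]>20: rect(L==i,"board")
for nm,r in(("canA",(425,210,475,262)),("canB",(415,335,462,382))):
    m=reg(*r)&(Z>.068);rect(m,nm)
    w=m&(im.min(-1)>150);(cx,cy),_=cv2.minEnclosingCircle((P[m][:,:2]*1000).astype(np.float32));q=P[w][:,:2].mean(0)*1000
    print(" c",cx,cy,"strip",q,"ang",np.degrees(np.arctan2(q[1]-cy,q[0]-cx)),w.sum())
rect(reg(510,240,645,310)&(Z>.06)&(Z<.0735),"reader")
for r in((512,302,562,352),(572,310,620,360)):
    m=(reg(*r)&(im.max(-1)<60)).astype(np.uint8);c=max(cv2.findContours(m,0,2)[0],key=cv2.contourArea);e=cv2.fitEllipse(c);print("mark",ray(d,e[0],0)*1000)
m=reg(565,255,603,290)&(Z>.074);rect(m,"button")
E
python3 m.py
```

```text
carrier 1527 [475.7 320.5] [173.6 134.2] 85.05 z [0.037  0.0465 0.0532]
stand 1195 [554.3 126.4] [157.6 175.1] 3.85 z [0.0277 0.0382 0.0496]
board 130 [553.6  55.1] [110.1   7.9] 4.1 z [0.0937 0.0974 0.1014]
board 145 [473.8 109.5] [263.   48.3] 27.12 z [0.0895 0.097  0.102 ]
board 139 [481.2  79.7] [247.6  30.5] 17.42 z [0.0924 0.0977 0.1015]
board 153 [537.9 192.1] [109.    8.9] 4.13 z [0.0896 0.0975 0.1019]
canA 447 [537.6 -26.1] [ 62.7 351.1] 62.21 z [0.0706 0.0748 0.0792]
 c 532.9036254882812 -34.30302047729492 strip [649.30628504 -84.03025585] ang -23.132181484835517 44
canB 464 [404.6 -46.7] [ 63.1 154.3] 48.48 z [0.071  0.0748 0.0794]
 c 411.805908203125 -38.017784118652344 strip [431.83771938 -59.8029396 ] ang -47.400949376149505 48
reader 1536 [ 593.9 -329.7] [201.5  72.4] 84.26 z [0.0645 0.0695 0.0729]
mark [[ 504.98605476 -265.8387798     0.        ]]
mark [[ 494.18061616 -375.1843027     0.        ]]
button 276 [ 505.9 -155.7] [ 66.2 455.1] 28.67 z [0.0749 0.0846 0.0946]
```

arm_command:
  plan: [12,42,9,0,0,-0.023,60,12,42,9,0,0,-0.023,60,12,42,9,0,0,-0.023,60,12,42,9,0,0,-0.023,60,12,42,9,0,0,-0.023,60,12,42,9,0,0,-0.023,60,12,42,9,0,0,-0.023,60,12,42,9,0,0,-0.023,60,12,42,9,0,0,-0.023,60,12,42,9,0,0,-0.023,60]

```text
time: 1.1
eef_pos: [0.3708, -0.2049, 0.3215]
tcp_rot: [[0.989, 0.149, 0.0], [0.149, -0.989, -0.0], [0.0, 0.0, -1.0]]
ft_force: [1.6, -0.8, 0.2]
width: 0.06
grasp_force: 0.0
```

arm_command:
  plan: [12,42,9,0,0,-0.023,28,12,42,9,0,0,-0.023,28,12,42,9,0,0,-0.023,28,12,42,9,0,0,-0.023,28,12,42,9,0,0,-0.023,28,12,42,9,0,0,-0.023,28,12,42,9,0,0,-0.023,28,12,42,9,0,0,-0.023,28,12,42,9,0,0,-0.023,28,12,42,9,0,0,-0.023,28]

```text
time: 2.1
eef_pos: [0.4909, 0.2153, 0.4114]
tcp_rot: [[0.997, -0.08, -0.0], [-0.08, -0.997, -0.0], [-0.0, 0.0, -1.0]]
ft_force: [1.1, -1.0, 0.7]
width: 0.0281
grasp_force: 0.0
```

Run:
```python
from h import *
import pickle
s=read_state();print(s["eef_pos"],np.degrees(np.arctan2(s["tcp_rot"][1,0],s["tcp_rot"][0,0])),s["joint_positions"],s["width"])
d=snap("wrist");save(d,"w1",s=1.5);pickle.dump(d,open("w1.pkl","wb"));print(d["c"],d["R"],d["T_tool_cam"])
d=pickle.load(open("top0.pkl","rb"));im=d["img"].astype(int)
for nm,(x0,y0,x1,y1) in(("A",(425,210,475,262)),("B",(415,335,462,382))):
    sub=d["img"][int(y0/1.5):int(y1/1.5),int(x0/1.5):int(x1/1.5)];print(nm);print(sub.min(-1)[::2,::2])
```

```text
[0.49090137 0.21533733 0.4114367 ] -4.572230247062349 [ 3.65815268e-01 -1.75416409e-01  1.43753924e+00 -4.24028608e-05
  1.87960036e+00  2.01639918e+00] 0.028076343494455702
[0.57600225 0.20889656 0.55272128] [[-0.07989695 -0.94249146 -0.32454019]
 [-0.99680249  0.0751745   0.02708493]
 [-0.00113017  0.32566647 -0.94548404]] [[-1.81659953e-04 -9.45517383e-01 -3.25571567e-01  8.53292987e-02]
 [ 9.99999236e-01  2.26380161e-04 -1.21541999e-03 -3.50505710e-04]
 [ 1.22290367e-03 -3.25571539e-01  9.45516619e-01 -1.41293187e-01]
 [ 0.00000000e+00  0.00000000e+00  0.00000000e+00  1.00000000e+00]]
A
[[ 47  47  48  47  48  49  61  88  88  87  87  87  87  87  87  88  87]
 [ 48  48  47  47  47  48  61  92  93  92  92  93  93  93  93  93  94]
 [ 49  48  47  48  48  49  66  97 101 100  95  93  92  92  92  91  92]
 [ 49  49  47  49  50  77  97 101 101 101 101 103  98  93  95  95  94]
 [ 49  49  49  50  85 102 101 102 102 101 101 100 105  97  90  92  91]
 [ 50  50  49  68 104 102 101 102 102 102 101 101 104 103  86  84  85]
 [ 48  49  49  97 102 101 102 103 101 101 101 102 104 101  95  87  86]
 [ 50
[... 1080 characters left out ...]
 104 106 105 104 105  90  89]
 [ 48  49  70 103 105 103 103 105 105 103 104 104 103 105  98  91]
 [ 47  49 151 106 104 103 104 108 104 104 104 103 103 104 105  85]
 [ 48  54 198 103 117 139 190 228 104 102 103 104 106 106 107  89]
 [ 49  55 201 189 236 242 241 235 125 104 106 108 106 104 106  92]
 [ 49  50 193 239 242 236 191 129 108 107 105 105 104 105 102  92]
 [ 49  47 138 211 141 112 107 105 106 105 104 105 103 103  93  92]
 [ 49  49  68 191 112 104 105 105 105 103 103 102 105  96  84  84]
 [ 47  48  48  79 176 142 104 104 103 104 104 106  99  87  87  87]
 [ 48  48  47  48  71  86  72  82  93  96 100  94  93  93  93  92]
 [ 49  48  48  47  47  48  50  49  48  73  94  93  94  93  93  92]]
```

View pics/w1.png

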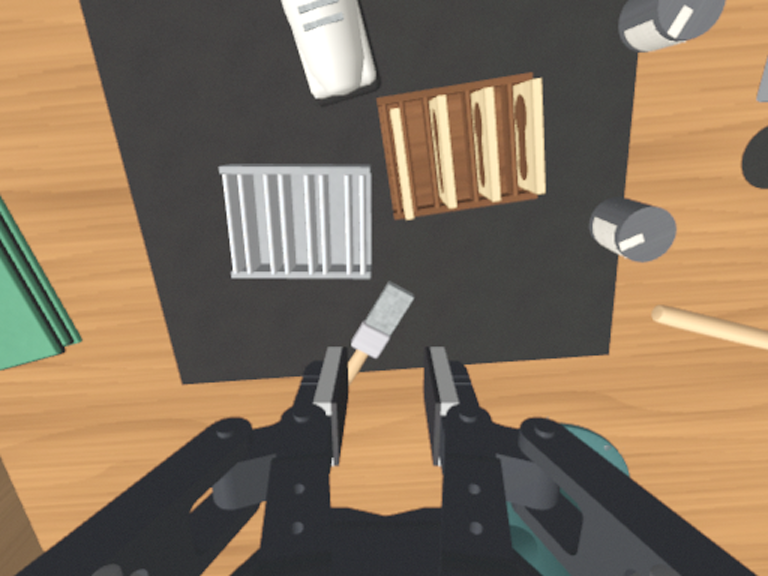

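The wrist view shows the carrier's four wall pairs (220–370, 165–280), the boards (395–545, 75–220) and both cans with their lid strips. Next I take wall profiles and board and can fixes from both views.

```bash
cat > m2.py <<'E'
from h import *
import pickle
from scipy.signal import find_peaks
from scipy.ndimage import map_coordinates,gaussian_filter1d
def proj(d,p):
    q=(p-d["c"])@d["R"];return q[...,0]/q[...,2]*d["K"][0,0]+d["K"][0,2],q[...,1]/q[...,2]*d["K"][1,1]+d["K"][1,2]
def walls(d,c=(475.7,320.5),yaw=-4.95,z=51):
    a=np.radians(yaw);ex=np.array([np.cos(a),np.sin(a)]);ey=np.array([-ex[1],ex[0]])
    g=d["img"].mean(-1).astype(float);ys=np.arange(-95,95,.5)
    for x0,x1 in((-50,-15),(-15,15),(15,50)):
        xs=np.arange(x0,x1,1.);Q=np.array(c)+xs[:,None,None]*ex+ys[None,:,None]*ey
        u,v=proj(d,np.concatenate([Q,np.full(Q.shape[:2]+(1,),z)],-1)/1000)
        pr=gaussian_filter1d(map_coordinates(g,[v,u],order=1).mean(0),2);k,_=find_peaks(pr,prominence=6);print(x0,[(ys[i],round(pr[i])) for i in k])
def can(d,reg,z=.075):
    x0,y0,x1,y1=reg;h=d["img"][y0:y1,x0:x1].astype(int);m=h.min(-1)
    s=(m>215)
    v,u=np.nonzero(s);return ray(d,np.c_[u+x0,v+y0],z)[:,:2]*1000
if __name__=="__main__":
    t=pickle.load(open("top0.pkl","rb"));w=pickle.load(open("w1.pkl","rb"))
    print("top");walls(t);print("wrist");walls(w)
    Z=cloud(t)[...,2];m=np.zeros((384,512),bool);m[170:230,187:255]=1
    b=(m&(Z>.08)&(t["img"].min(-1)>120)).astype(np.uint8);n,L,S,C=cv2.connectedComponentsWithStats(b)
    for i in range(1,n):
        if S[i,4]>30:
            v,u=np.nonzero(L==i);p=ray(t,np.c_[u,v],.098)[:,:2]*1000;r=cv2.minAreaRect(p.astype(np.float32));print("board",S[i,4],np.round(r,1) if 0 else (np.round(r[0],1),np.round(r[1],1),round(r[2],1)))
    for nm,d,rg in(("A top",t,(283,140,317,175)),("B top",t,(277,223,308,254)),("A w",w,(435,0,482,35)),("B w",w,(408,133,452,176))):
        p=can(d,rg);r=cv2.minAreaRect(p.astype(np.float32));print(nm,len(p),p.mean(0),(np.round(r[0],1),np.round(r[1],1),round(r[2],1)))
E
python3 m2.py
```

```text
top
-50 [(np.float64(-90.5), 166), (np.float64(-77.5), 230), (np.float64(-60.5), 229), (np.float64(-31.5), 229), (np.float64(-14.5), 230), (np.float64(14.5), 224), (np.float64(31.5), 230), (np.float64(60.0), 222), (np.float64(76.5), 213)]
-15 [(np.float64(-90.5), 165), (np.float64(-77.5), 229), (np.float64(-60.0), 229), (np.float64(-31.5), 227), (np.float64(-14.5), 229), (np.float64(14.5), 223), (np.float64(31.5), 229), (np.float64(60.0), 218), (np.float64(77.0), 213)]
15 [(np.float64(-90.5), 166), (np.float64(-77.0), 229), (np.float64(-60.0), 229), (np.float64(-31.5), 228), (np.float64(-14.0), 229), (np.float64(14.5), 222), (np.float64(31.5), 225), (np.float64(60.0), 219), (np.float64(77.0), 212)]
wrist
-50 [(np.float64(-82.5), 176), (np.float64(-74.0), 241), (np.float64(-57.0), 242), (np.float64(-28.5), 241), (np.float64(-11.5), 240), (np.float64(17.5), 238), (np.float64(34.5), 239), (np.float64(63.0), 234), (np.float64(80.0), 232)]
-15 [(np.float64(-82.5), 191), (np.float64(-74.0), 241), (np.float64(-57.0), 243), (np.float64(-28.0), 242), (np.float64(-11.5), 241), (np.float64(17.5
[... 212 characters left out ...]
242), (np.float64(17.5), 240), (np.float64(34.5), 241), (np.float64(63.0), 235), (np.float64(80.0), 231)]
board 126 (array([549.2, 100.6]), array([106.3,   7.9]), 4.1)
board 120 (array([553. ,  55.2]), array([106.3,   7.6]), 4.4)
board 126 (array([545.4, 146.8]), array([106. ,   7.9]), 2.1)
board 136 (array([537.6, 192.1]), array([108.7,   8.3]), 4.1)
A top 29 [648.973893  -83.7007107] (array([649.2, -84.3]), array([ 8.6, 23.7]), 54.7)
B top 31 [432.01733498 -59.33700824] (array([431.7, -58.4]), array([10.1, 27.5]), 30.9)
A w 142 [650.88386216 -79.84175275] (array([648.1, -75.1]), array([20. , 36.3]), 26.9)
B w 98 [434.2770219  -53.33965652] (array([433.7, -51.2]), array([34.9, 19.1]), 85.4)
```

arm_command:
  plan: [11.7,-5.8,-45,0,0,0.038,28,11.7,-5.8,-45,0,0,0.038,28,11.7,-5.8,-45,0,0,0.038,28,11.7,-5.8,-45,0,0,0.038,28,0,0,-40,0,0,0,28,0,0,-40,0,0,0,28,0,0,-40,0,0,0,28,0,0,-30,0,0,0,28,0,0,-20,0,0,0,28,0,0,0,0,0,0,28]

```text
time: 3.15
eef_pos: [0.536, 0.1896, 0.0581]
tcp_rot: [[0.997, 0.073, -0.005], [0.073, -0.997, -0.001], [-0.005, 0.001, -1.0]]
ft_force: [-0.3, 0.0, 0.7]
width: 0.0277
grasp_force: 0.0
```

arm_command:
  plan: [0,0,0,0,0,0,0,0,0,0,0,0,0,0,0,0,0,0,0,0,0,0,0,0,0,0,0,0,0,0,0,0,0,0,0,0,0,35,0,0,0,0,0,0,35,0,0,0,0,0,0,0,0,0,0,0]

```text
time: 3.95
eef_pos: [0.5398, 0.1909, 0.1382]
tcp_rot: [[0.997, 0.073, 0.009], [0.073, -0.997, 0.003], [0.009, -0.002, -1.0]]
ft_force: [1.2, 0.1, -0.9]
width: 0.0072
grasp_force: 62.6
```

Run:
```python
from h import *
import pickle
d=snap("wrist");save(d,"w2",s=1.5);pickle.dump(d,open("w2.pkl","wb"));print(d["c"])
```

```text
[0.62376203 0.19685488 0.2801924 ]
```

View pics/w2.png

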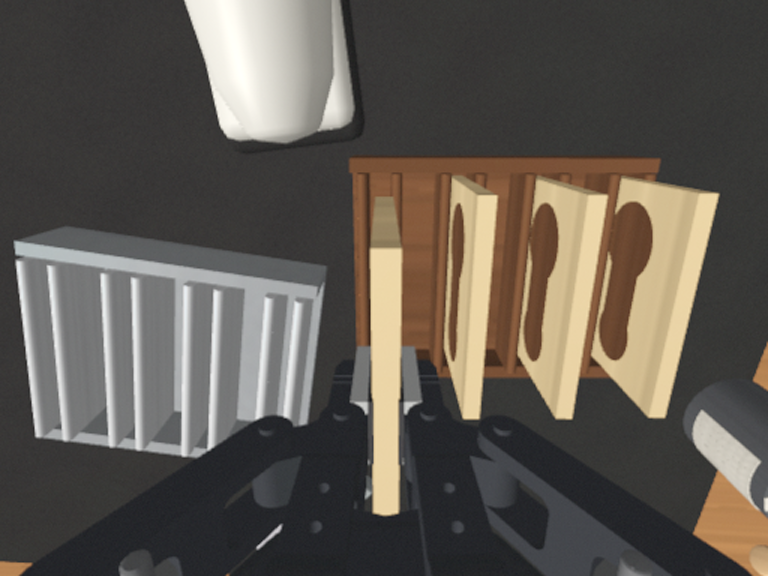

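The held board is centred at u≈386, with its far top edge at v≈248 and its near edge at v≈515. The carrier is at lower left and the other three boards are to the right.

```bash
cat > m3.py <<'E'
from m2 import *
d=pickle.load(open("w2.pkl","rb"));s=read_state()
a=np.degrees(np.arctan2(s["tcp_rot"][1,0],s["tcp_rot"][0,0]));print(s["eef_pos"],a)
print("bench pix", d["img"][150:350:20,225:290:3].min(-1))
g=(d["img"][...,2]>110)&(d["img"][...,0]>190)
for v in(180,200,220,300,320,335):
    u=np.nonzero(g[v,235:280])[0]+235;print(v,u.min(),u.max(),end=" ")
    p=ray(d,[(u.min()+u.max())/2,v],s["eef_pos"][2]+.040)[0];q=(p-s["eef_pos"])@s["tcp_rot"];print(q*1000)
for v in(248/1.5,515/1.5): print((ray(d,[257,v],s["eef_pos"][2]+.040)[0]-s["eef_pos"])@s["tcp_rot"]*1000)
walls(d)
E
python3 m3.py
```

```text
[0.53909286 0.19059202 0.13546416] 4.17620981442894
bench pix [[ 56  53  54  56  62  65  50  42  99  98  98  99  99  97  39  61  59  61
   62  60  61  56]
 [ 54  54  54  53  60  65  50  92 169 170 170 169 168 169 143  61  60  61
   61  60  60  54]
 [ 52  55  57  53  56  63  53  60 170 168 168 168 168 168 127  51  52  53
   53  53  56  49]
 [ 54  55  55  53  55  58  56  34 168 168 168 168 168 168 118  52  53  54
   54  52  55  48]
 [ 51  52  53  50  55  79  75  62 168 168 168 168 168 167 113  77  77  67
   58  57  56  46]
 [ 57  58  59  58 116 116 117  78 168 168 168 168 168 168  74 116 116 116
   75  55  57  59]
 [ 35  37  36  38  51 186 200  79 149 167 166 166 167 168  77 192 200  68
   35  35  37  37]
 [ 39  35  39  37  38  37  39  77 147 167 167 166 167 167  75  61  42  35
   34  36  38  37]
 [ 34  35  36  36  35  38  37  63 158 168 166 167 166 167  58  61  63  51
   38  34  35  36]
 [ 34  37  35  38  34  36 117 110 151 165 166 164 166 165  54  57  38  55
   48  34  34  37]]
180 247 267 [ 52.42230601  -0.41105715 -39.68248859]
200 247 266 [ 44.3280666   -0.60428124 -39.73128986]
2
[... 243 characters left out ...]
479152 ]
[-27.00039367  -0.41141464 -40.16387085]
-50 [(np.float64(-85.0), 62), (np.float64(-29.0), 201), (np.float64(-12.5), 210), (np.float64(16.0), 207), (np.float64(33.0), 206), (np.float64(62.0), 204), (np.float64(78.5), 201)]
-15 [(np.float64(-85.5), 167), (np.float64(-74.5), 219), (np.float64(-58.0), 218), (np.float64(-29.5), 213), (np.float64(-12.0), 217), (np.float64(16.0), 209), (np.float64(33.0), 209), (np.float64(62.0), 207), (np.float64(78.5), 203)]
15 [(np.float64(-85.5), 167), (np.float64(-74.5), 221), (np.float64(-58.0), 220), (np.float64(-29.5), 214), (np.float64(-12.0), 217), (np.float64(16.0), 211), (np.float64(33.0), 211), (np.float64(62.0), 210), (np.float64(78.5), 206)]
```

arm_command:
  plan: [-10,33.1,0,0,0,-0.0266,0,-10,33.1,0,0,0,-0.0266,0,-10,33.1,0,0,0,-0.0266,0,-10,33.1,0,0,0,-0.0266,0,-10,33.1,0,0,0,-0.0266,0,-10,33.1,0,0,0,-0.0265,0,0,0,-12,0,0,0,0,0,0,-12,0,0,0,0,0,0,0,0,0,0,0,0,0,0,0,0,0,0]

```text
time: 5.0
eef_pos: [0.4779, 0.3878, 0.107]
tcp_rot: [[0.996, -0.087, -0.001], [-0.087, -0.996, -0.001], [-0.001, 0.001, -1.0]]
ft_force: [0.1, -0.1, 0.2]
width: 0.0071
grasp_force: 62.5
```

```bash
cat > m4.py <<'E'
from m2 import *
import sys
d=snap("wrist");s=read_state();pickle.dump(d,open("w3.pkl","wb"));save(d,"w3",s=1.5)
a=np.degrees(np.arctan2(s["tcp_rot"][1,0],s["tcp_rot"][0,0]));print(s["eef_pos"],a,s["ft_force"],s["width"],s["tcp_rot"][:,2])
g=(d["img"][...,2]>110)&(d["img"][...,0]>190)&(d["img"][...,0]>d["img"][...,2]+35)
for v in(170,180,200,220,):
    u=np.nonzero(g[v,235:280])[0]+235
    if len(u): print(v,u.min(),u.max(),(ray(d,[(u.min()+u.max())/2,v],s["eef_pos"][2]+.040)[0]-s["eef_pos"])@s["tcp_rot"]*1000)
walls(d)
q=np.array([475.7,320.5]);e=np.radians(-4.95);ex=np.array([np.cos(e),np.sin(e)]);ey=np.array([-ex[1],ex[0]]);r=s["eef_pos"][:2]*1000-q
print("tcp in carrier",r@ex,r@ey)
E
python3 m4.py
```

```text
[0.47805311 0.38798351 0.10750823] -5.020304378664062 [-0.29829358 -0.31878287 -1.15808377] 0.0070113438782761495 [ 2.14206101e-05 -1.35611694e-04 -9.99999991e-01]
170 237 267 [ 56.52817645  -2.04916897 -39.99839631]
180 238 267 [ 52.74730558  -1.88825698 -39.99850042]
200 238 267 [ 44.91163617  -1.92769596 -39.99876586]
220 239 266 [ 36.68813595  -1.96908698 -39.99904444]
-50 [(np.float64(-72.5), 234), (np.float64(-55.5), 233), (np.float64(-27.0), 232), (np.float64(-10.5), 231), (np.float64(18.5), 231), (np.float64(35.0), 230), (np.float64(53.0), 135), (np.float64(68.0), 211), (np.float64(80.5), 141)]
-15 [(np.float64(-72.5), 235), (np.float64(-55.5), 234), (np.float64(-27.0), 234), (np.float64(-10.5), 233), (np.float64(18.5), 232), (np.float64(35.0), 231), (np.float64(71.5), 212), (np.float64(80.5), 229)]
15 [(np.float64(-72.5), 235), (np.float64(-55.5), 235), (np.float64(-27.0), 234), (np.float64(-10.5), 233), (np.float64(18.5), 232), (np.float64(35.0), 232), (np.float64(62.0), 183), (np.float64(80.5), 229)]
tcp in carrier -3.4785730147152596 67.43486019906916
```

View pics/w3.png

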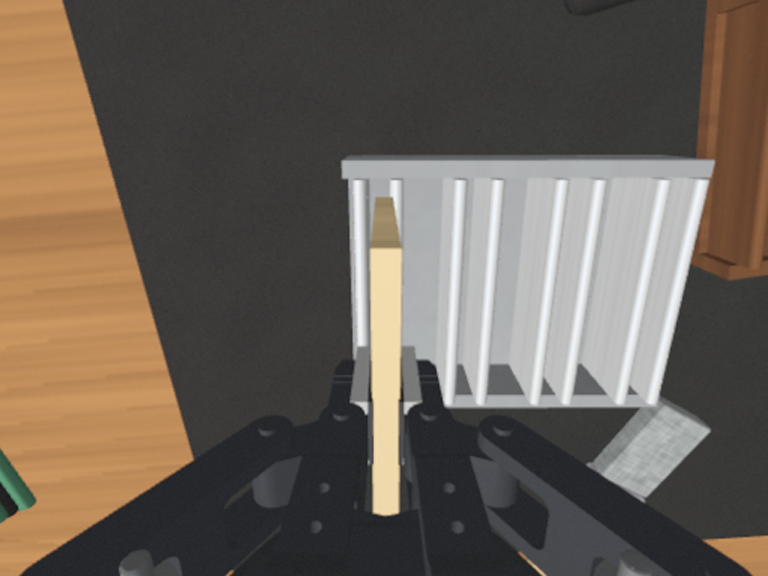

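The view shows slot 4's wall tops at u≈359 and 397 (v≈195). The board's far bottom edge is at u≈384, about 2–3 mm to the -y side of the slot's middle. I'll measure that exactly.

Run:
```python
from m2 import *
d=pickle.load(open("w3.pkl","rb"));g=d["img"].mean(-1).astype(int)
for v in(122,126,130,134,138,144): print(v,list(zip(range(230,276),g[v,230:276])) if v==122 else list(g[v,230:276]))
print(d["K"][0,2])
```

```text
122 [(230, np.int64(57)), (231, np.int64(57)), (232, np.int64(149)), (233, np.int64(171)), (234, np.int64(171)), (235, np.int64(197)), (236, np.int64(225)), (237, np.int64(241)), (238, np.int64(243)), (239, np.int64(230)), (240, np.int64(212)), (241, np.int64(195)), (242, np.int64(170)), (243, np.int64(147)), (244, np.int64(129)), (245, np.int64(124)), (246, np.int64(156)), (247, np.int64(170)), (248, np.int64(170)), (249, np.int64(172)), (250, np.int64(171)), (251, np.int64(171)), (252, np.int64(171)), (253, np.int64(170)), (254, np.int64(170)), (255, np.int64(170)), (256, np.int64(170)), (257, np.int64(170)), (258, np.int64(169)), (259, np.int64(177)), (260, np.int64(211)), (261, np.int64(228)), (262, np.int64(238)), (263, np.int64(242)), (264, np.int64(233)), (265, np.int64(216)), (266, np.int64(200)), (267, np.int64(177)), (268, np.int64(153)), (269, np.int64(164)), (270, np.int64(174)), (271, np.int64(174)), (272, np.int64(173)), (273, np.int64(172)), (274, np.int64(173)), (275, np.int64(173))]
126 [np.int64(58), np.int64(58), np.int64(127), np.int64(164), np.int64(171), np.int6
[... 2697 characters left out ...]
t64(58), np.int64(57), np.int64(83), np.int64(155), np.int64(173), np.int64(174), np.int64(213), np.int64(234), np.int64(243), np.int64(236), np.int64(219), np.int64(202), np.int64(181), np.int64(153), np.int64(129), np.int64(124), np.int64(141), np.int64(166), np.int64(165), np.int64(144), np.int64(135), np.int64(134), np.int64(133), np.int64(134), np.int64(134), np.int64(135), np.int64(135), np.int64(134), np.int64(135), np.int64(134), np.int64(134), np.int64(133), np.int64(134), np.int64(142), np.int64(205), np.int64(213), np.int64(197), np.int64(171), np.int64(150), np.int64(164), np.int64(172), np.int64(173), np.int64(173), np.int64(172), np.int64(172), np.int64(172)]
256.85388642130107
```

arm_command:
  plan: [0.3,2.8,0,0,0,0,0,0,0,0,0,0,0,0,0,0,-5,0,0,0,0,0,0,-5,0,0,0,0,0,0,-5,0,0,0,0,0,0,-3,0,0,0,0,0,0,0,0,0,0,0]

```text
time: 5.75
eef_pos: [0.4777, 0.3914, 0.0886]
tcp_rot: [[0.996, -0.087, -0.001], [-0.087, -0.996, -0.001], [-0.001, 0.001, -1.0]]
ft_force: [-0.9, -0.1, -1.8]
width: 0.0071
grasp_force: 62.6
```

arm_command:
  plan: [0,0,-6,0,0,0,0,0,0,-6,0,0,0,0,0,0,-6,0,0,0,0,0,0,-5,0,0,0,0,0,0,-2,0,0,0,0,0,0,0,0,0,0,0]

```text
time: 6.35
eef_pos: [0.4778, 0.3915, 0.0639]
tcp_rot: [[0.996, -0.087, -0.0], [-0.087, -0.996, -0.0], [-0.0, 0.0, -1.0]]
ft_force: [-0.2, -0.2, -1.0]
width: 0.0069
grasp_force: 62.6
```

arm_command:
  plan: [0,0,-2,0,0,0,0,0,0,-2,0,0,0,0,0,0,0,0,0,0,0]

```text
time: 6.65
eef_pos: [0.4784, 0.3922, 0.0622]
tcp_rot: [[0.996, -0.086, 0.002], [-0.086, -0.996, 0.002], [0.001, -0.002, -1.0]]
ft_force: [-4.7, -0.8, 13.6]
width: 0.0072
grasp_force: 65.2
```

arm_command:
  plan: [0,0,0,0,0,0,28,0,0,0,0,0,0,28,0,0,0,0,0,0,28,0,0,40,0,0,0,28,0,0,40,0,0,0,28,11,-41,0,0,0,0.026,28,11,-41,0,0,0,0.026,28,11,-41,0,0,0,0.026,28,11,-41,0,0,0,0.026,28,11,-41,0,0,0,0.026,28]

```text
time: 7.65
eef_pos: [0.5331, 0.1849, 0.1403]
tcp_rot: [[0.999, 0.045, 0.0], [0.045, -0.999, 0.0], [0.0, -0.0, -1.0]]
ft_force: [0.7, 0.1, 1.0]
width: 0.0276
grasp_force: 0.0
```

arm_command:
  plan: [11,-41,0,0,0,0.026,28,0,0,0,0,0,0,28,0,0,0,0,0,0,28]

```text
time: 7.95
eef_pos: [0.5441, 0.1448, 0.1402]
tcp_rot: [[0.998, 0.067, -0.0], [0.067, -0.998, 0.0], [-0.0, -0.0, -1.0]]
ft_force: [0.1, 0.6, 0.3]
width: 0.0281
grasp_force: 0.0
```

Run:
```python
from m2 import *
d=snap("wrist");s=read_state();save(d,"w4",s=1.5);a=np.degrees(np.arctan2(s["tcp_rot"][1,0],s["tcp_rot"][0,0]));print(s["eef_pos"],a,s["ft_force"],s["width"])
d=snap("top");P=cloud(d);Z=P[...,2];m=np.zeros((384,512),bool);m[170:260,100:255]=1
b=(m&(Z>.08)&(d["img"].min(-1)>120)&(d["img"][...,0]>d["img"][...,2]+25)).astype(np.uint8);n,L,S,C=cv2.connectedComponentsWithStats(b)
for i in range(1,n):
    if S[i,4]>20:
        v,u=np.nonzero(L==i);p=ray(d,np.c_[u,v],.098)[:,:2]*1000;r=cv2.minAreaRect(p.astype(np.float32));print("board",S[i,4],np.round(r[0],1),np.round(r[1],1),round(r[2],1),np.median(Z[L==i]))
```

```text
[0.54389788 0.14566907 0.14020234] 3.9209453964514087 [-0.10110395  0.89975838  0.12720985] 0.027750221712603062
board 115 [553.   55.1] [106.3   7.1] 4.1 0.09752797658963575
board 130 [478.1 390.4] [  9.1 108.2] 84.2 0.09780820110258281
board 47 [512.2 144.3] [39.4  5.2] 2.1 0.09821827998900057
```

View pics/w4.png

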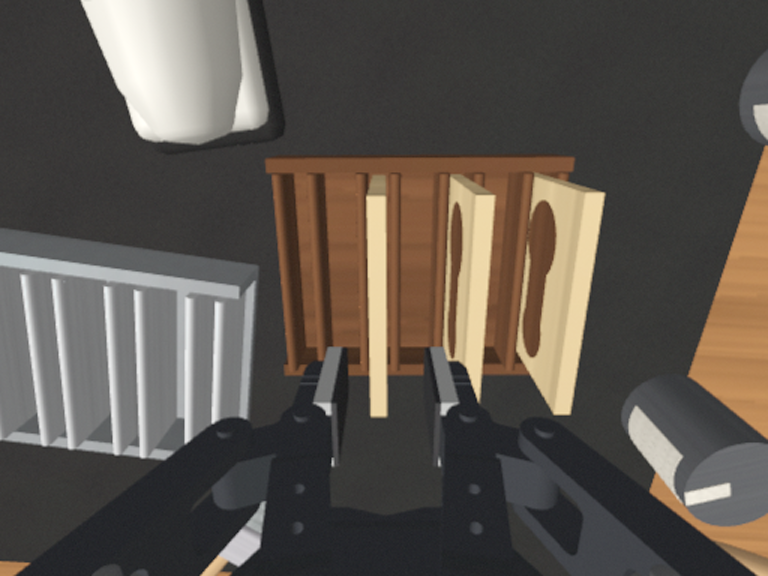

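The board sits between the pads (u≈377). Board 1 is home, with its top at 98 mm. Next I grip this board and carry it to slot 3.

arm_command:
  plan: [0,1,-30,0,0,0,28,0,0,-30,0,0,0,28,0,0,-19,0,0,0,28,0,0,0,0,0,0,28,0,0,0,0,0,0,0,0,0,0,0,0,0,0,0,0,0,0,0,0,0,0,0,0,0,0,0,0,0,0,0,0,0,0,0]

```text
time: 8.95
eef_pos: [0.5445, 0.1468, 0.0625]
tcp_rot: [[0.998, 0.069, 0.002], [0.069, -0.998, 0.001], [0.002, -0.001, -1.0]]
ft_force: [-1.2, 0.9, 6.4]
width: 0.0068
grasp_force: 62.8
```

arm_command:
  plan: [0,0,25,0,0,0,0,0,0,30,0,0,0,0,0,0,20,0,0,0,0,0,0,0,0,0,0,0]

```text
time: 9.35
eef_pos: [0.5451, 0.1468, 0.1397]
tcp_rot: [[0.998, 0.069, 0.005], [0.069, -0.998, 0.001], [0.005, -0.001, -1.0]]
ft_force: [0.4, -0.9, -1.0]
width: 0.0072
grasp_force: 61.6
```

```bash
cat > st.py <<'E'
from m2 import *
s=read_state();a=np.degrees(np.arctan2(s["tcp_rot"][1,0],s["tcp_rot"][0,0]));p=s["eef_pos"]*1000
print(np.round(p,1),round(a,2),np.round(s["ft_force"],1),s["width"])
e=np.radians(-4.95);ex=np.array([np.cos(e),np.sin(e)]);ey=np.array([-ex[1],ex[0]])
d=snap("wrist");im=d["img"].astype(int)
g=(im[...,2]>150)&(im[...,0]>im[...,2]+25)
for v in range(160,172):
    u=np.nonzero(g[v,235:280])[0]+235
    if len(u)>15: print("far end",v,(ray(d,[(u.min()+u.max())/2,v],s["eef_pos"][2]+.038)[0]*1000-p)@s["tcp_rot"]);break
for k in(-69,-23,23,69):
    t=np.array([475.7,320.5])+ey*(k+1.2);print("slot",k,"d",np.round(t-p[:2],1))
print("dyaw",np.radians(-4.95-a))
E
python3 st.py
```

```text
[545.1 146.8 139.7] 3.96 [ 0.4 -0.9 -1. ] 0.007244940168102398
far end 161 [ 59.32369457  -0.22571691 -37.72143954]
slot -69 d [-75.3 106.2]
slot -23 d [-71.3 152. ]
slot 23 d [-67.4 197.9]
slot 69 d [-63.4 243.7]
dyaw -0.15555173529529018
```

arm_command:
  plan: [-11.4,33,0,0,0,-0.0259,0,-11.4,33,0,0,0,-0.0259,0,-11.4,33,0,0,0,-0.0259,0,-11.4,33,0,0,0,-0.0259,0,-11.4,33,0,0,0,-0.0259,0,-11.4,33,-12,0,0,-0.0259,0,0,0,-15,0,0,0,0,0,0,0,0,0,0,0,0,0,0,0,0,0,0]

```text
time: 10.3
eef_pos: [0.4755, 0.3437, 0.1085]
tcp_rot: [[0.996, -0.086, -0.001], [-0.086, -0.996, -0.001], [-0.001, 0.001, -1.0]]
ft_force: [0.3, 0.1, -1.0]
width: 0.0069
grasp_force: 61.6
```

```bash
cat >> st.py <<'E'
# lateral check: edges in rows near the far bottom corner of the held board
G=im.mean(-1)
for v in(122,128,136,142): print(v,G[v,225:285].astype(int).tolist())
E
python3 st.py
```

```text
[475.5 343.7 108.5] -4.94 [ 0.3  0.1 -1. ] 0.006930347474721264
far end 161 [ 59.35634905  -0.4381035  -38.0695878 ]
slot -69 d [ -5.6 -90.7]
slot -23 d [ -1.7 -44.9]
slot 23 d [2.3 0.9]
slot 69 d [ 6.3 46.8]
dyaw -9.849325472847079e-05
122 [170, 170, 170, 169, 169, 170, 170, 170, 170, 171, 169, 169, 169, 196, 214, 224, 223, 208, 192, 177, 156, 134, 125, 140, 164, 171, 170, 171, 171, 170, 170, 171, 170, 171, 171, 172, 174, 180, 200, 215, 225, 222, 208, 193, 179, 157, 148, 163, 169, 168, 169, 169, 168, 169, 170, 170, 172, 171, 171, 171]
128 [170, 170, 170, 169, 171, 170, 169, 169, 169, 169, 168, 168, 169, 195, 222, 238, 240, 225, 208, 191, 165, 139, 123, 139, 164, 166, 160, 157, 157, 158, 158, 156, 158, 156, 158, 157, 158, 171, 208, 229, 239, 238, 223, 206, 188, 161, 146, 161, 170, 169, 171, 170, 171, 171, 171, 172, 173, 172, 172, 173]
136 [171, 172, 170, 170, 170, 171, 171, 170, 170, 170, 171, 169, 170, 192, 219, 237, 240, 228, 210, 193, 168, 144, 126, 141, 157, 142, 129, 128, 130, 128, 129, 128, 128, 128, 128, 130, 127, 129, 136, 215, 240, 237, 222, 205, 187, 157, 153, 167, 170, 170, 168, 169, 170, 169, 170, 170, 170, 169, 170, 171]
142 [171, 171, 171, 172, 170, 171, 172, 173, 172, 173, 171, 172, 173, 184, 216, 234, 240, 230, 211, 194, 172, 143, 125, 138, 142, 135, 135, 135, 135, 136, 136, 134, 136, 134, 135, 136, 136, 135, 135, 164, 228, 237, 221, 204, 184, 155, 152, 167, 171, 172, 172, 172, 172, 172, 172, 172, 172, 172, 173, 173]
```

arm_command:
  plan: [1.5,1.5,0,0,0,0,0,0,0,0,0,0,0,0,0,0,-7,0,0,0,0,0,0,-7,0,0,0,0,0,0,-5,0,0,0,0,0,0,0,0,0,0,0]

```text
time: 10.95
eef_pos: [0.4766, 0.3457, 0.089]
tcp_rot: [[0.996, -0.086, -0.001], [-0.086, -0.996, -0.001], [-0.001, 0.001, -1.0]]
ft_force: [-0.8, 0.6, -1.5]
width: 0.0072
grasp_force: 61.6
```

arm_command:
  plan: [0,0,-7,0,0,0,0,0,0,-7,0,0,0,0,0,0,-6,0,0,0,0,0,0,-4,0,0,0,0,0,0,-3,0,0,0,0,0,0,-2,0,0,0,0,0,0,0,0,0,0,0]

```text
time: 11.65
eef_pos: [0.4772, 0.3464, 0.0625]
tcp_rot: [[0.996, -0.086, 0.001], [-0.086, -0.996, 0.001], [0.001, -0.001, -1.0]]
ft_force: [-6.4, -1.1, 10.5]
width: 0.0072
grasp_force: 63.5
```

arm_command:
  plan: [0,0,0,0,0,0,28,0,0,0,0,0,0,28,0,0,0,0,0,0,28,0,0,40,0,0,0,28,0,0,40,0,0,0,28,12,-41,0,0,0,0.026,28,12,-41,0,0,0,0.026,28,12,-41,0,0,0,0.026,28,12,-41,0,0,0,0.026,28,12,-41,0,0,0,0.026,28]

```text
time: 12.65
eef_pos: [0.5373, 0.1394, 0.1414]
tcp_rot: [[0.999, 0.045, 0.0], [0.045, -0.999, 0.0], [0.0, -0.0, -1.0]]
ft_force: [2.1, 0.9, -0.1]
width: 0.028
grasp_force: 0.0
```

arm_command:
  plan: [12,-40.5,0,0,0,0.026,28,0,0,0,0,0,0,28,0,0,0,0,0,0,28]

```text
time: 12.95
eef_pos: [0.5492, 0.0999, 0.1412]
tcp_rot: [[0.998, 0.068, -0.0], [0.068, -0.998, 0.0], [-0.0, -0.0, -1.0]]
ft_force: [-0.5, 0.7, 0.3]
width: 0.028
grasp_force: 0.0
```

```bash
cat > lb.py <<'E'
from m2 import *
s=read_state();a=np.degrees(np.arctan2(s["tcp_rot"][1,0],s["tcp_rot"][0,0]));p=s["eef_pos"]*1000
print(np.round(p,1),round(a,2),np.round(s["ft_force"],1),s["width"])
d=snap("wrist");im=d["img"].astype(int);g=(im[...,2]>150)&(im[...,0]>im[...,2]+25)
for v in(140,200,250,270):
    u=np.nonzero(g[v,215:300])[0]+215
    if len(u): print(v,u.min(),u.max(),(ray(d,[u.mean(),v],.098)[0]*1000-p)@s["tcp_rot"])
d=snap("top");P=cloud(d);Z=P[...,2];m=np.zeros((384,512),bool);m[170:260,100:255]=1
b=(m&(Z>.08)&(d["img"].min(-1)>120)&(d["img"][...,0]>d["img"][...,2]+25)).astype(np.uint8);n,L,S,C=cv2.connectedComponentsWithStats(b)
for i in range(1,n):
    if S[i,4]>20:
        v,u=np.nonzero(L==i);q=ray(d,np.c_[u,v],.098)[:,:2]*1000;r=cv2.minAreaRect(q.astype(np.float32));print("board",S[i,4],np.round(r[0],1),np.round(r[1],1),round(r[2],1),np.median(Z[L==i]))
E
python3 lb.py
```

```text
[549.2  99.9 141.2] 3.88 [-0.5  0.7  0.3] 0.02803067893194454
140 246 257 [52.73254474 -3.78863511 43.16199857]
200 247 298 [11.63037446 -1.0835037  43.16899199]
250 248 257 [-27.45587726  -3.55756597  43.17663723]
270 248 257 [-44.53075073  -3.6439686   43.17978104]
board 59 [526.4  53.3] [52.7  5.2] 1.6 0.09840108050051422
board 130 [478.  389.9] [  8.7 108.2] 84.4 0.09708528706325037
board 134 [478.9 344.1] [  8.1 108.2] 85.2 0.09732463578355077
board 48 [516.   98.7] [39.5  7.8] 1.9 0.09692637291050055
```

arm_command:
  plan: [0,1.5,-30,0,0,0,28,0,0,-30,0,0,0,28,0,0,-19.5,0,0,0,28,0,0,0,0,0,0,28,0,0,0,0,0,0,0,0,0,0,0,0,0,0,0,0,0,0,0,0,0,0,0,0,0,0,0,0,0,0,0,0,0,0,0]

```text
time: 13.95
eef_pos: [0.5497, 0.1023, 0.0632]
tcp_rot: [[0.998, 0.07, 0.002], [0.07, -0.998, 0.001], [0.002, -0.0, -1.0]]
ft_force: [-0.4, 1.3, 7.3]
width: 0.0072
grasp_force: 61.1
```

arm_command:
  plan: [0,0,25,0,0,0,0,0,0,30,0,0,0,0,0,0,20,0,0,0,0,0,0,0,0,0,0,0]

```text
time: 14.35
eef_pos: [0.5503, 0.1022, 0.1403]
tcp_rot: [[0.998, 0.07, 0.005], [0.07, -0.998, 0.001], [0.005, -0.0, -1.0]]
ft_force: [0.2, 0.5, -1.6]
width: 0.0069
grasp_force: 59.9
```

```bash
python3 st.py | head -8
```

```text
[550.3 102.2 140.3] 4.0 [ 0.2  0.5 -1.6] 0.006857834747009853
far end 166 [ 57.43336318  -0.40954748 -37.7273218 ]
slot -69 d [-80.4 150.8]
slot -23 d [-76.4 196.6]
slot 23 d [-72.5 242.5]
slot 69 d [-68.5 288.3]
dyaw -0.15618461408625753
122 [91, 91, 89, 89, 91, 90, 88, 89, 87, 91, 90, 88, 88, 89, 90, 86, 94, 99, 101, 97, 83, 72, 57, 51, 79, 90, 91, 88, 89, 88, 89, 88, 88, 87, 92, 89, 88, 89, 78, 88, 99, 100, 94, 86, 73, 64, 82, 89, 88, 87, 88, 87, 88, 87, 89, 88, 91, 89, 90, 88]
```

arm_command:
  plan: [-12.6,33,0,0,0,-0.026,0,-12.6,33,0,0,0,-0.026,0,-12.6,33,0,0,0,-0.026,0,-12.6,33,0,0,0,-0.026,0,-12.6,33,0,0,0,-0.026,0,-12.6,33,-12,0,0,-0.026,0,0,0,-16,0,0,0,0,0,0,0,0,0,0,0,0,0,0,0,0,0,0]

```text
time: 15.3
eef_pos: [0.4734, 0.2992, 0.108]
tcp_rot: [[0.996, -0.086, -0.001], [-0.086, -0.996, -0.001], [-0.001, 0.001, -1.0]]
ft_force: [0.3, -1.3, -1.6]
width: 0.0074
grasp_force: 59.9
```

```bash
python3 st.py
```

```text
[473.4 299.2 108. ] -4.94 [ 0.3 -1.3 -1.6] 0.007364322270898783
far end 166 [ 57.47137603  -0.43800231 -38.07282937]
slot -69 d [ -3.5 -46.3]
slot -23 d [ 0.5 -0.4]
slot 23 d [ 4.4 45.4]
slot 69 d [ 8.4 91.2]
dyaw -0.00016175865603151532
122 [174, 174, 175, 174, 173, 174, 174, 174, 173, 173, 174, 173, 172, 173, 173, 173, 173, 172, 173, 172, 171, 172, 172, 172, 173, 173, 173, 173, 173, 173, 174, 175, 175, 175, 176, 175, 175, 175, 175, 174, 174, 174, 173, 173, 174, 174, 174, 174, 174, 175, 174, 173, 173, 173, 172, 172, 171, 171, 171, 170]
128 [169, 169, 170, 170, 170, 171, 171, 171, 171, 171, 171, 170, 171, 171, 170, 196, 219, 234, 239, 226, 210, 193, 170, 143, 124, 148, 168, 172, 172, 172, 172, 172, 171, 172, 171, 172, 172, 173, 178, 183, 205, 223, 236, 238, 226, 209, 193, 167, 146, 161, 172, 173, 173, 173, 173, 173, 174, 173, 173, 173]
136 [169, 169, 170, 170, 169, 170, 171, 170, 170, 171, 170, 172, 171, 171, 172, 182, 214, 231, 239, 229, 211, 195, 172, 145, 125, 122, 121, 119, 119, 119, 120, 118, 120, 120, 119, 119, 119, 119, 145, 177, 207, 224, 237, 238, 224, 208, 190, 164, 149, 164, 170, 171, 171, 171, 172, 172, 172, 172, 172, 172]
142 [170, 170, 170, 172, 172, 171, 171, 171, 170, 172, 171, 171, 171, 170, 171, 173, 210, 231, 239, 230, 213, 196, 175, 146, 125, 124, 128, 127, 126, 127, 128, 127, 127, 127, 127, 126, 127, 128, 127, 140, 200, 226, 237, 237, 223, 206, 187, 160, 144, 162, 171, 170, 171, 171, 171, 172, 172, 173, 174, 172]
```

arm_command:
  plan: [0.5,0,-7,0,0,0,0,0,0,-7,0,0,0,0,0,0,-5,0,0,0,0,0,0,0,0,0,0,0]

```text
time: 15.75
eef_pos: [0.4737, 0.2996, 0.0888]
tcp_rot: [[0.996, -0.086, -0.001], [-0.086, -0.996, -0.001], [-0.001, 0.001, -1.0]]
ft_force: [0.5, -0.3, -1.2]
width: 0.0076
grasp_force: 59.9
```

arm_command:
  plan: [0,0,-7,0,0,0,0,0,0,-7,0,0,0,0,0,0,-6,0,0,0,0,0,0,-4,0,0,0,0,0,0,-3,0,0,0,0,0,0,0,0,0,0,0]

```text
time: 16.35
eef_pos: [0.474, 0.3003, 0.0632]
tcp_rot: [[0.996, -0.086, 0.0], [-0.086, -0.996, 0.0], [0.0, -0.0, -1.0]]
ft_force: [-3.3, 0.4, 3.6]
width: 0.0074
grasp_force: 60.6
```

arm_command:
  plan: [0,0,-1,0,0,0,0,0,0,0,0,0,0,28,0,0,0,0,0,0,28,0,0,0,0,0,0,28,0,0,40,0,0,0,28,0,0,40,0,0,0,28,13.1,-40.8,0,0,0,0.026,28,13.1,-40.8,0,0,0,0.026,28,13.1,-40.8,0,0,0,0.026,28,13.1,-40.8,0,0,0,0.026,28]

```text
time: 17.35
eef_pos: [0.5266, 0.1353, 0.1419]
tcp_rot: [[1.0, 0.019, 0.0], [0.019, -1.0, 0.0], [0.0, -0.0, -1.0]]
ft_force: [0.6, 1.2, 0.0]
width: 0.0279
grasp_force: 0.0
```

arm_command:
  plan: [13.1,-40.8,0,0,0,0.026,28,13.1,-40.8,0,0,0,0.026,28,0,0,0,0,0,0,28,0,0,0,0,0,0,28]

```text
time: 17.75
eef_pos: [0.5526, 0.0545, 0.1416]
tcp_rot: [[0.998, 0.068, -0.0], [0.068, -0.998, 0.0], [-0.0, -0.0, -1.0]]
ft_force: [-0.6, 0.2, -0.1]
width: 0.0283
grasp_force: 0.0
```

```bash
python3 lb.py
```

```text
[552.6  54.5 141.6] 3.88 [-0.6  0.2 -0.1] 0.028319325653918932
140 247 259 [52.6613527  -2.8392505  43.56564798]
200 248 259 [11.46523703 -2.68252539 43.58127971]
250 248 259 [-27.71200706  -2.83695617  43.59621022]
270 249 259 [-44.82772042  -2.53066043  43.60265319]
board 130 [478.  389.9] [  8.7 108.2] 84.4 0.09754737011797299
board 134 [478.9 344.1] [  8.1 108.2] 85.2 0.09798304649614209
board 44 [519.7  53.1] [39.5  5.2] 1.6 0.09864963007825722
board 134 [474.7 298.2] [  8.1 108.2] 85.0 0.09728952494918564
```

arm_command:
  plan: [0,1,-30,0,0,0,28,0,0,-30,0,0,0,28,0,0,-19.5,0,0,0,28,0,0,0,0,0,0,28,0,0,0,0,0,0,0,0,0,0,0,0,0,0,0,0,0,0,0,0,0,0,0,0,0,0,0,0,0,0,0,0,0,0,0]

```text
time: 18.75
eef_pos: [0.5532, 0.0565, 0.0637]
tcp_rot: [[0.998, 0.07, 0.002], [0.07, -0.998, 0.0], [0.002, -0.0, -1.0]]
ft_force: [-0.2, 2.2, 7.6]
width: 0.0071
grasp_force: 61.1
```

arm_command:
  plan: [0,0,25,0,0,0,0,0,0,30,0,0,0,0,0,0,20,0,0,0,0,0,0,0,0,0,0,0]

```text
time: 19.15
eef_pos: [0.5538, 0.0563, 0.1408]
tcp_rot: [[0.998, 0.07, 0.005], [0.07, -0.998, 0.0], [0.005, 0.0, -1.0]]
ft_force: [-0.3, 0.5, -0.5]
width: 0.0071
grasp_force: 59.9
```

```bash
python3 st.py | head -3
```

```text
[553.8  56.3 140.8] 4.0 [-0.3  0.5 -0.5] 0.0071328305015386576
far end 163 [ 58.5673992   -0.40943386 -37.71349215]
slot -69 d [-84.  196.7]
```

arm_command:
  plan: [-13.9,33,0,0,0,-0.026,0,-13.9,33,0,0,0,-0.026,0,-13.9,33,0,0,0,-0.026,0,-13.9,33,0,0,0,-0.026,0,-13.9,33,0,0,0,-0.026,0,-13.9,33,-12,0,0,-0.026,0,0,0,-16,0,0,0,0,0,0,0,0,0,0,0,0,0,0,0,0,0,0]

```text
time: 20.1
eef_pos: [0.469, 0.2536, 0.1086]
tcp_rot: [[0.996, -0.086, -0.001], [-0.086, -0.996, -0.001], [-0.001, 0.001, -1.0]]
ft_force: [0.9, -0.6, 0.1]
width: 0.0072
grasp_force: 59.9
```

```bash
python3 st.py
```

```text
[469.  253.6 108.6] -4.94 [ 0.9 -0.6  0.1] 0.007174939100750097
far end 164 [ 58.22858918  -0.43772634 -38.0736581 ]
slot -69 d [ 0.8 -0.6]
slot -23 d [ 4.8 45.2]
slot 23 d [ 8.7 91.1]
slot 69 d [ 12.7 136.9]
dyaw -0.00019616695880468786
122 [171, 172, 172, 172, 173, 172, 172, 173, 173, 173, 173, 172, 173, 172, 172, 168, 156, 150, 151, 150, 150, 151, 151, 151, 149, 152, 165, 171, 171, 171, 171, 170, 170, 171, 171, 171, 170, 170, 173, 177, 162, 151, 151, 150, 150, 151, 151, 150, 155, 167, 172, 170, 160, 135, 123, 123, 93, 59, 53, 55]
128 [174, 173, 173, 173, 172, 173, 173, 172, 173, 173, 172, 172, 173, 171, 172, 174, 209, 229, 236, 229, 213, 197, 177, 146, 125, 137, 163, 172, 172, 172, 170, 171, 171, 171, 171, 170, 172, 171, 173, 180, 196, 216, 232, 236, 228, 212, 195, 171, 148, 161, 171, 171, 156, 102, 53, 53, 53, 55, 52, 55]
136 [172, 172, 171, 172, 172, 172, 171, 172, 172, 171, 171, 172, 172, 171, 172, 172, 207, 227, 238, 231, 216, 199, 178, 149, 124, 121, 121, 121, 119, 122, 122, 121, 121, 121, 120, 122, 120, 122, 136, 174, 207, 222, 233, 236, 226, 210, 193, 168, 146, 161, 171, 171, 142, 86, 55, 54, 55, 52, 55, 53]
142 [171, 172, 172, 173, 173, 173, 172, 172, 171, 171, 170, 170, 169, 170, 171, 150, 199, 226, 238, 234, 217, 200, 181, 152, 130, 128, 128, 127, 127, 128, 127, 128, 127, 128, 127, 128, 128, 129, 127, 150, 204, 223, 234, 236, 225, 208, 191, 165, 152, 164, 171, 170, 130, 68, 54, 52, 56, 52, 56, 56]
```

Centred, so I insert it.

arm_command:
  plan: [0.5,0,-7,0,0,0,0,0,0,-7,0,0,0,0,0,0,-5,0,0,0,0,0,0,0,0,0,0,0]

```text
time: 20.55
eef_pos: [0.4694, 0.2538, 0.0893]
tcp_rot: [[0.996, -0.086, -0.001], [-0.086, -0.996, -0.001], [-0.001, 0.001, -1.0]]
ft_force: [0.8, 0.3, -0.6]
width: 0.0073
grasp_force: 59.9
```

arm_command:
  plan: [0,0,-7,0,0,0,0,0,0,-7,0,0,0,0,0,0,-6,0,0,0,0,0,0,-4,0,0,0,0,0,0,-3,0,0,0,0,0,0,-1,0,0,0,0,0,0,0,0,0,0,0]

```text
time: 21.25
eef_pos: [0.4698, 0.2545, 0.0637]
tcp_rot: [[0.996, -0.086, 0.0], [-0.086, -0.996, 0.001], [0.0, -0.001, -1.0]]
ft_force: [-8.4, -2.6, 15.3]
width: 0.0071
grasp_force: 62.4
```

arm_command:
  plan: [0,0,0,0,0,0,28,0,0,0,0,0,0,28,0,0,0,0,0,0,28,0,0,45,0,0,0,28,0,0,45,0,0,0,28,4,-43,20,0,0,0,84,4,-43,20,0,0,0,84,4,-43,20,0,0,0,84,4,-43,20,0,0,0,84,4,-43,20,0,0,0,84]

```text
time: 22.25
eef_pos: [0.4894, 0.0376, 0.2532]
tcp_rot: [[0.996, -0.086, 0.0], [-0.086, -0.996, 0.0], [0.0, -0.0, -1.0]]
ft_force: [1.9, 0.0, -0.2]
width: 0.0841
grasp_force: 0.0
```

arm_command:
  plan: [4,-43,20,0,0,0,84,4,-43,20,0,0,0,84,4,-43,10,0,0,0,84,0,0,0,0,0,0,84,0,0,0,0,0,0,84]

```text
time: 22.75
eef_pos: [0.5017, -0.0905, 0.3021]
tcp_rot: [[0.996, -0.088, -0.0], [-0.088, -0.996, 0.0], [-0.0, -0.0, -1.0]]
ft_force: [-0.1, -0.3, 0.5]
width: 0.0841
grasp_force: 0.0
```

```bash
python3 - <<'E'
from m2 import *
d=snap("wrist");s=read_state();save(d,"w5",s=1.5);pickle.dump(d,open("w5.pkl","wb"));print(s["eef_pos"],s["joint_positions"])
d=snap("top");pickle.dump(d,open("top1.pkl","wb"));save(d,"top1",crop=(100,120,440,310),s=2.2)
E
python3 lb.py|tail -5
```

```text
[ 0.50158354 -0.08962413  0.30183436] [-2.26999163e-01 -2.56169876e-01  1.68172232e+00  2.05151647e-04
  1.71668263e+00  1.43055245e+00]
[501.6 -89.1 301.8] -4.9 [ 0.  -0.1  0.3] 0.08410954591232563
board 132 [477.9 390. ] [  8.7 108.5] 84.4 0.09686049650259532
board 134 [478.9 344.1] [  8.1 108.2] 85.2 0.09738351581730087
board 134 [474.7 298.2] [  8.1 108.2] 85.0 0.09738600950692033
board 134 [470.7 252.3] [  8.1 108.1] 85.1 0.0979040424317571
```

View pics/w5.png

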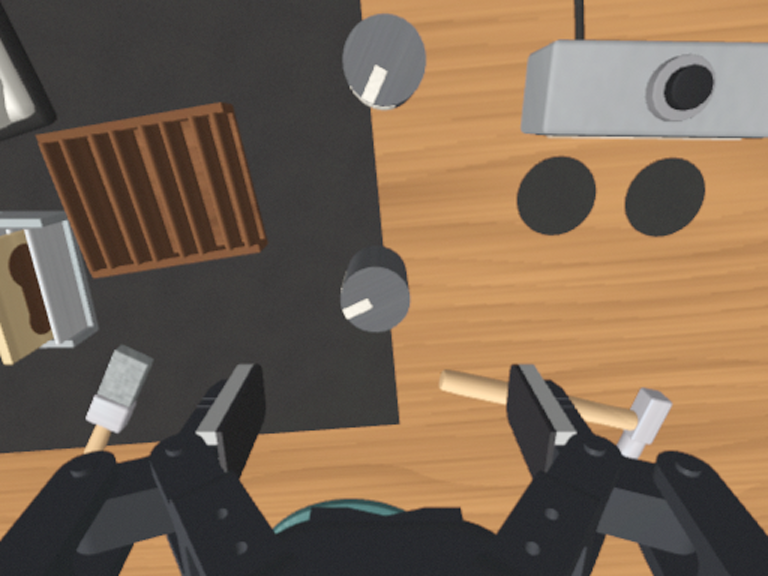

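View pics/top1.png

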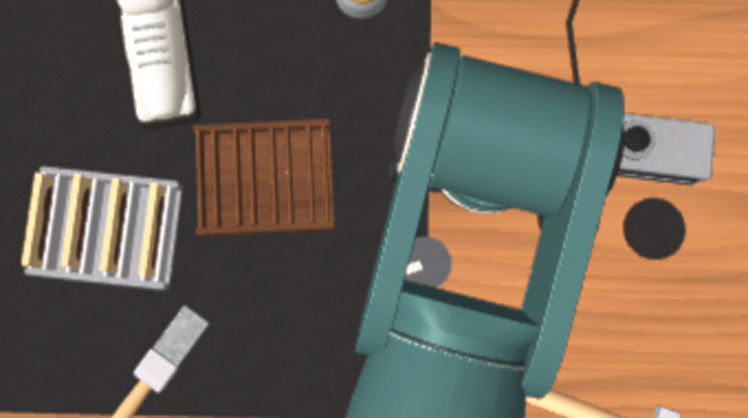

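All four boards stand in the carrier. In the wrist view can A's lid is at (384,60), can B's lid at (375,298), and the marks at (556,195) and (665,197). I'll measure these now.

```bash
cat > cans.py <<'E'
from m2 import *
def lid(d,box,z=.075,lo=85):
    x0,y0,x1,y1=box;im=d["img"][y0:y1,x0:x1].astype(int);mn,mx=im.min(-1),im.max(-1)
    m=((mx-mn<25)&(mn>lo)).astype(np.uint8);m=cv2.morphologyEx(m,cv2.MORPH_OPEN,np.ones((3,3)))
    c=max(cv2.findContours(m,0,1)[0],key=cv2.contourArea)[:,0]
    h=ray(d,c+[x0,y0],z)[:,:2]*1000
    # robust circle of known radius 32
    from scipy.optimize import least_squares
    r=least_squares(lambda p:np.hypot(*(h-p).T)-32,h.mean(0),loss="soft_l1");o=r.x
    v,u=np.nonzero((mn>200)&(mx-mn<40));q=ray(d,np.c_[u+x0,v+y0],z)[:,:2]*1000;k=np.hypot(*(q-o).T)<30;q=q[k]
    dv=q.mean(0)-o;_,_,V=np.linalg.svd(q-q.mean(0));V=V[0]*np.sign(V[0]@dv)
    print("lid",np.round(o,1),"rms",np.sqrt(np.mean(r.fun**2)).round(2),"n",len(q),"ang",np.degrees(np.arctan2(dv[1],dv[0])).round(1),"pca",np.degrees(np.arctan2(V[1],V[0])).round(1))
def mark(d,box):
    x0,y0,x1,y1=box;m=(d["img"][y0:y1,x0:x1].max(-1)<75).astype(np.uint8);c=max(cv2.findContours(m,0,1)[0],key=cv2.contourArea)[:,0]
    h=ray(d,c+[x0,y0],0)[:,:2]*1000;e=cv2.minEnclosingCircle(h.astype(np.float32));print("mark",np.round(h.mean(0),1),np.round(e[0],1),round(e[1],1));
if __name__=="__main__":
    d=pickle.load(open("w5.pkl","rb"));s=read_state()
    lid(d,(222,3,290,75));lid(d,(222,160,278,226));mark(d,(340,98,402,162));mark(d,(410,98,475,164))
    t=pickle.load(open("top0.pkl","rb"));lid(t,(283,140,317,175),lo=97);lid(t,(277,223,308,254),lo=97)
E
python3 cans.py
```

```text
lid [634.6 -99.6] rms 0.81 n 202 ang 148.9 pca 150.3
lid [441.6 -73.8] rms 0.98 n 117 ang 113.8 pca 110.6
mark [ 507.8 -262.4] [ 507.2 -262.6] 38.7
mark [ 496.9 -371.8] [ 496.1 -371.8] 38.7
lid [663.6 -91.9] rms 2.95 n 31 ang 149.7 pca 149.3
lid [438.1 -75.7] rms 2.26 n 33 ang 110.4 pca 112.3
```

arm_command:
  plan: [-4.4,1,-10,0,0,0.146,85,-4.4,1,-10,0,0,0.146,85,-4.4,1,-10,0,0,0.146,85,-4.4,1,-10,0,0,0.146,85,-4.4,1,-10,0,0,0.146,85,-4.4,1,-10,0,0,0.146,85,-4.4,1,-10,0,0,0.146,85,-4.4,1,-10,0,0,0.146,85,-4.4,1,-10,0,0,0.146,85,-4.4,1,-10,0,0,0.146,85]

```text
time: 23.95
eef_pos: [0.4574, -0.0787, 0.2017]
tcp_rot: [[0.188, 0.982, -0.0], [0.982, -0.188, 0.0], [0.0, -0.0, -1.0]]
ft_force: [0.0, 0.1, -0.7]
width: 0.0852
grasp_force: 0.0
```

arm_command:
  plan: [-4.4,1,-10,0,0,0.146,85,-4.4,1,-10,0,0,0.146,85,-4.4,1,-10,0,0,0.146,85,-4.4,1,-10,0,0,0.146,85,0,0,0,0,0,0,85,0,0,0,0,0,0,85]

```text
time: 24.55
eef_pos: [0.4401, -0.0752, 0.1625]
tcp_rot: [[-0.374, 0.927, 0.0], [0.927, 0.374, -0.0], [-0.0, 0.0, -1.0]]
ft_force: [-0.2, -0.4, -0.3]
width: 0.085
grasp_force: 0.0
```

Run:
```python
from cans import *
d=snap("wrist");s=read_state();save(d,"w6",s=1.5);pickle.dump(d,open("w6.pkl","wb"));a=np.degrees(np.arctan2(s["tcp_rot"][1,0],s["tcp_rot"][0,0]));print(s["eef_pos"],a,s["joint_positions"])
im=d["img"].astype(int)
lid(d,(150,180,370,384))
```

```text
[ 0.44035686 -0.07538762  0.16283199] 111.97959794565564 [-2.26690474e-01 -3.77838977e-01  1.99870408e+00  4.51110070e-05
  1.52012464e+00 -6.10309178e-01]
lid [440.3 -74. ] rms 9.42 n 60 ang 113.7 pca -158.0
```

View pics/w6.png

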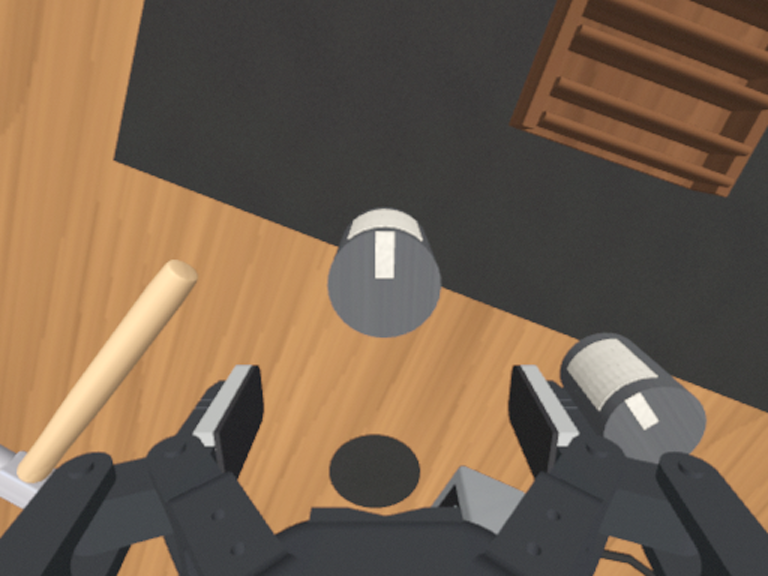

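The can's lid is at (384,282), centred between the fingers, with its strip pointing straight up the image. The yaw is aligned, so I descend and grip.

arm_command:
  plan: [0,1,-45,0,0,0,85,0,0,-45,0,0,0,85,0,0,-30,0,0,0,85,0,0,-19,0,0,0,85,0,0,0,0,0,0,85,0,0,0,0,0,0,40,0,0,0,0,0,0,40,0,0,0,0,0,0,40,0,0,0,0,0,0,40,0,0,0,0,0,0,40]

```text
time: 25.6
eef_pos: [0.4411, -0.075, 0.0253]
tcp_rot: [[-0.377, 0.926, 0.003], [0.926, 0.377, -0.001], [-0.002, 0.002, -1.0]]
ft_force: [-1.9, 0.5, 8.2]
width: 0.0632
grasp_force: 66.6
```

arm_command:
  plan: [0,0,0,0,0,0,40,0,0,0,0,0,0,40,0,0,20,0,0,0,40,0,0,40,0,0,0,40,0,0,40,0,0,0,40,0,0,0,0,0,0,40]

```text
time: 26.2
eef_pos: [0.4423, -0.0752, 0.1297]
tcp_rot: [[-0.377, 0.926, 0.009], [0.926, 0.377, -0.002], [-0.005, 0.007, -1.0]]
ft_force: [-0.3, -0.1, -3.6]
width: 0.063
grasp_force: 67.3
```

arm_command:
  plan: [3.8,-21.3,0,0,0,-0.147,40,3.8,-21.3,0,0,0,-0.147,40,3.8,-21.3,0,0,0,-0.147,40,3.8,-21.3,0,0,0,-0.147,40,3.8,-21.3,0,0,0,-0.147,40,3.8,-21.3,0,0,0,-0.147,40,3.8,-21.3,0,0,0,-0.147,40,3.8,-21.3,0,0,0,-0.147,40,3.8,-21.3,0,0,0,-0.147,40,3.8,-21.3,0,0,0,-0.147,40]

```text
time: 27.2
eef_pos: [0.4781, -0.2886, 0.1231]
tcp_rot: [[0.886, 0.463, 0.0], [0.463, -0.886, 0.0], [0.0, -0.0, -1.0]]
ft_force: [-1.0, -0.4, -3.9]
width: 0.0632
grasp_force: 67.0
```

arm_command:
  plan: [3.8,-21.3,0,0,0,-0.147,40,3.8,-21.3,0,0,0,-0.147,40,3.8,-21.3,0,0,0,-0.147,40,3.8,-21.3,0,0,0,-0.147,40,0,0,0,0,0,0,40,0,0,0,0,0,0,40]

```text
time: 27.8
eef_pos: [0.4931, -0.373, 0.1228]
tcp_rot: [[0.995, -0.099, -0.0], [-0.099, -0.995, 0.001], [-0.001, -0.001, -1.0]]
ft_force: [0.2, 0.4, -3.9]
width: 0.0627
grasp_force: 67.3
```

```bash
cat > lk.py <<'E'
import sys
from cans import *
d=snap("wrist");s=read_state();save(d,sys.argv[1],s=1.5);pickle.dump(d,open(sys.argv[1]+".pkl","wb"));a=np.degrees(np.arctan2(s["tcp_rot"][1,0],s["tcp_rot"][0,0]));print(s["eef_pos"],a,s["joint_positions"],s["tcp_rot"][:,2],s["ft_force"])
E
python3 lk.py w7
```

```text
[ 0.49310204 -0.37259014  0.1229665 ] -5.644269431338814 [-6.88427334e-01  4.30836873e-02  1.69610082e+00  1.68109172e-04
  1.40300362e+00  9.80852048e-01] [-3.54551698e-04  5.06319451e-04 -9.99999809e-01] [ 0.49515739  0.13116347 -3.66496599]
```

View pics/w7.png

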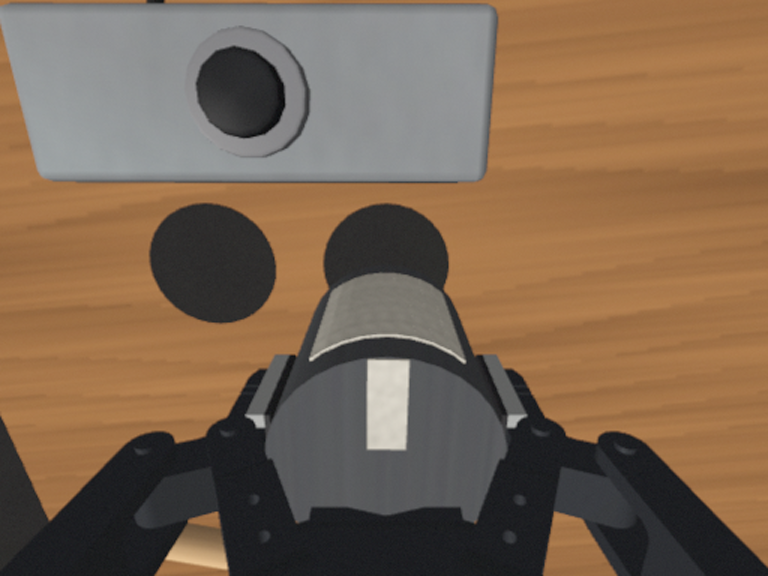

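The can is held with its label facing the reader, and the reader's front edge is level in the image. Mark 2 is straight ahead at (386,262) and mark 1 is at (213,263).

Run:
```python
from cans import *
d=pickle.load(open("w7.pkl","rb"))
x0,y0,x1,y1=95,130,190,220
m=(d["img"][y0:y1,x0:x1].max(-1)<75).astype(np.uint8);c=max(cv2.findContours(m,0,1)[0],key=cv2.contourArea);h=ray(d,c[:,0]+[x0,y0],0)[:,:2]*1000
M=cv2.moments(h.astype(np.float32).reshape(-1,1,2));e=cv2.minEnclosingCircle(h.astype(np.float32));print("mark1",e)
n=np.array(e[0]);a=np.radians(-5.7);print("mark2 from it",n-110*np.array([-np.sin(a),np.cos(a)]))
x0,y0,x1,y1=210,130,305,175
m=(d["img"][y0:y1,x0:x1].max(-1)<75).astype(np.uint8);c=max(cv2.findContours(m,0,1)[0],key=cv2.contourArea)[:,0]+[x0,y0]
c=c[c[:,1]<172];t=c[c[:,1]<165];h=ray(d,t,0)[:,:2]*1000
from scipy.optimize import least_squares
print("mark2",least_squares(lambda p:np.hypot(*(h-p).T)-40,h.mean(0)-[20,0],loss="soft_l1").x)
p=ray(d,[[30,120.5],[325,120.5]],.068)*1000;print(p,np.degrees(np.arctan2(p[0,0]-p[1,0],p[0,1]-p[1,1])))
```

```text
mark1 ((507.0481262207031, -263.6423645019531), 39.54313659667969)
mark2 from it [ 496.12295375 -373.0984772 ]
mark2 [ 494.71435984 -372.528323  ]
[[ 571.25766636 -228.87394467   68.        ]
 [ 551.86700214 -423.52389794   68.        ]] 5.6889293703573385
```

arm_command:
  plan: [2,-1,-20,0,0,0,40,0,0,-30,0,0,0,40,0,0,-25,0,0,0,40,0,0,-12,0,0,0,40,0,0,-5,0,0,0,40,0,0,0,0,0,0,40,0,0,0,0,0,0,40]

```text
time: 28.55
eef_pos: [0.4958, -0.3743, 0.0327]
tcp_rot: [[0.995, -0.1, 0.001], [-0.1, -0.995, -0.001], [0.001, 0.001, -1.0]]
ft_force: [0.4, -0.2, -2.5]
width: 0.0626
grasp_force: 67.3
```

arm_command:
  plan: [0,0,-2,0,0,0,40,0,0,-2,0,0,0,40,0,0,0,0,0,0,40]

```text
time: 28.85
eef_pos: [0.4952, -0.374, 0.0273]
tcp_rot: [[0.995, -0.1, 0.0], [-0.1, -0.995, 0.0], [0.0, -0.0, -1.0]]
ft_force: [-0.2, -0.4, -4.0]
width: 0.0633
grasp_force: 67.4
```

arm_command:
  plan: [0,0,-1.5,0,0,0,40,0,0,-1,0,0,0,40,0,0,0,0,0,0,40,0,0,0,0,0,0,40]

```text
time: 29.25
eef_pos: [0.4954, -0.3741, 0.0253]
tcp_rot: [[0.995, -0.1, 0.0], [-0.1, -0.995, -0.0], [0.0, 0.0, -1.0]]
ft_force: [-3.2, 2.2, 5.7]
width: 0.0632
grasp_force: 68.0
```

arm_command:
  plan: [0,0,0,0,0,0,85,0,0,0,0,0,0,85,0,0,0,0,0,0,85,0,0,40,0,0,0,85,0,0,50,0,0,0,85,0,0,50,0,0,0,85,7.7,15.2,0,0,0,0.149,85,7.7,15.2,0,0,0,0.149,85,7.7,15.2,0,0,0,0.149,85,7.7,15.2,0,0,0,0.149,85]

```text
time: 30.25
eef_pos: [0.5263, -0.3126, 0.1648]
tcp_rot: [[0.877, 0.481, 0.0], [0.481, -0.877, -0.0], [0.0, 0.0, -1.0]]
ft_force: [0.4, 0.3, -0.8]
width: 0.0848
grasp_force: 0.0
```

arm_command:
  plan: [7.7,15.2,0,0,0,0.149,85,7.7,15.2,0,0,0,0.149,85,7.7,15.2,0,0,0,0.149,85,7.7,15.2,0,0,0,0.149,85,7.7,15.2,0,0,0,0.149,85,7.7,15.2,0,0,0,0.149,85,7.7,15.2,0,0,0,0.149,85,7.7,15.2,0,0,0,0.149,85,7.7,15.2,0,0,0,0.149,85,7.7,15.2,0,0,0,0.149,85]

```text
time: 31.25
eef_pos: [0.6033, -0.1606, 0.1647]
tcp_rot: [[-0.409, 0.913, -0.0], [0.913, 0.409, -0.0], [-0.0, -0.0, -1.0]]
ft_force: [-0.2, -1.2, -0.2]
width: 0.0849
grasp_force: 0.0
```

arm_command:
  plan: [7.7,15.2,0,0,0,0.149,85,7.7,15.2,0,0,0,0.149,85,7.7,15.2,0,0,0,0.149,85,7.7,15.2,0,0,0,0.149,85,0,0,0,0,0,0,85,0,0,0,0,0,0,85]

```text
time: 31.85
eef_pos: [0.6338, -0.1005, 0.1646]
tcp_rot: [[-0.846, 0.533, -0.0], [0.533, 0.846, -0.0], [0.0, -0.0, -1.0]]
ft_force: [-0.4, 0.4, -0.1]
width: 0.085
grasp_force: 0.0
```

```bash
python3 lk.py w8
python3 - <<'E'
from cans import *
d=pickle.load(open("w8.pkl","rb"));print((d["img"][::48,::64]).min(-1))
try: lid(d,(150,120,370,245))
except Exception as e: print(e)
E
```

```text
[ 0.63367494 -0.10075838  0.16472258] 147.73470858894618 [-1.97345774e-01  6.92976446e-02  1.59961770e+00 -2.07288212e-04
  1.47282235e+00 -1.20498625e+00] [-1.82675512e-04 -1.73851828e-04 -9.99999968e-01] [-0.21674628 -0.27801192 -0.27627962]
[[ 88  89  86  51  54  54  32  31]
 [ 90  88  85  83  52  55  50  53]
 [ 81  84  88  80  52  54  52  51]
 [ 83  52  82  88 180  51  50  51]
 [ 80  84 137  87 102  52  54  52]
 [ 84 162 167  87  95  64  94 107]
 [162 161  98  90  84  82 183 104]
 [ 90  43  52  83  86  84  49  34]]
lid [633.2 -98.7] rms 3.86 n 325 ang 150.6 pca 149.0
```

View pics/w8.png

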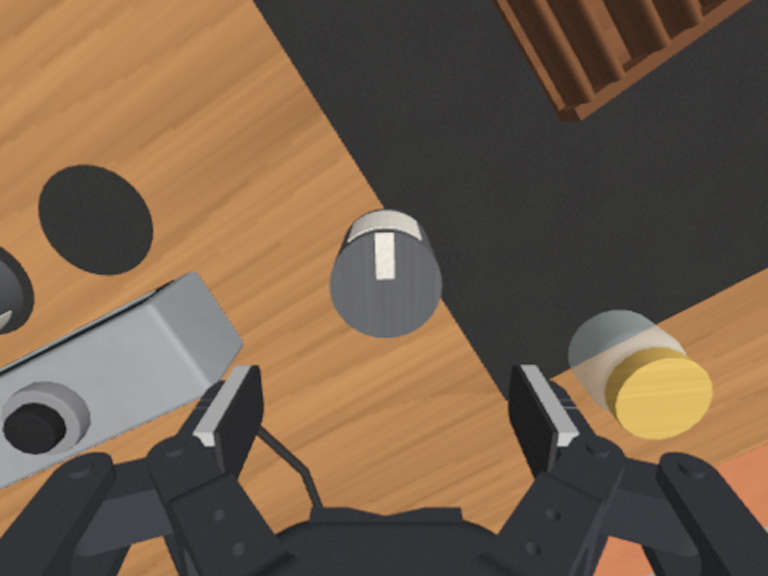

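Can A's lid is at (386,282), centred between the fingers, with its strip turned about 1.5° counter-clockwise. The jar (660,390) and the reader corner (243,345) are clear. I turn slightly and grip.

arm_command:
  plan: [0,1,-45,0,0,0.024,85,0,0,-45,0,0,0,85,0,0,-30,0,0,0,85,0,0,-19,0,0,0,85,0,0,0,0,0,0,85,0,0,0,0,0,0,40,0,0,0,0,0,0,40,0,0,0,0,0,0,40,0,0,0,0,0,0,40,0,0,0,0,0,0,40]

```text
time: 32.9
eef_pos: [0.6348, -0.0998, 0.0279]
tcp_rot: [[-0.86, 0.511, 0.003], [0.511, 0.86, -0.001], [-0.003, 0.001, -1.0]]
ft_force: [-0.1, -1.4, 7.3]
width: 0.063
grasp_force: 66.2
```

arm_command:
  plan: [0,0,0,0,0,0,40,0,0,0,0,0,0,40,0,0,20,0,0,0,40,0,0,40,0,0,0,40,0,0,40,0,0,0,40,0,0,0,0,0,0,40]

```text
time: 33.5
eef_pos: [0.6361, -0.0998, 0.1329]
tcp_rot: [[-0.86, 0.511, 0.009], [0.511, 0.86, -0.002], [-0.008, 0.003, -1.0]]
ft_force: [0.8, 0.1, -1.5]
width: 0.0626
grasp_force: 66.7
```

Run:
```python
from cans import *
d=snap("wrist");s=read_state();a=np.degrees(np.arctan2(s["tcp_rot"][1,0],s["tcp_rot"][0,0]));print(s["eef_pos"],a,s["width"])
im=d["img"].astype(int);m=((im.min(-1)>185)&(im.max(-1)-im.min(-1)<30)).astype(np.uint8);m[:,:230]=0;m[:,285:]=0;m[:235]=0
for v in range(238,305,8):
    u=np.nonzero(m[v])[0]
    if len(u):print(v,u.min(),u.max())
print("d mark1",np.array([506.3,-264.])-s["eef_pos"][:2]*1000,"dyaw",np.radians(-5.69-a))
```

```text
[ 0.63508323 -0.09962495  0.12947188] 149.28804731694052 0.06301015461368006
238 247 265
246 244 270
254 244 270
262 244 270
270 244 269
278 244 269
286 245 269
294 245 269
d mark1 [-128.78323007 -164.37505317] dyaw -2.704877193992176
```

arm_command:
  plan: [-6.8,-8.65,0,0,0,-0.1424,40,-6.8,-8.65,0,0,0,-0.1424,40,-6.8,-8.65,0,0,0,-0.1424,40,-6.8,-8.65,0,0,0,-0.1424,40,-6.8,-8.65,0,0,0,-0.1424,40,-6.8,-8.65,0,0,0,-0.1424,40,-6.8,-8.65,0,0,0,-0.1424,40,-6.8,-8.65,0,0,0,-0.1424,40,-6.8,-8.65,0,0,0,-0.1424,40,-6.8,-8.65,0,0,0,-0.1424,40]

```text
time: 34.55
eef_pos: [0.565, -0.186, 0.1243]
tcp_rot: [[0.385, 0.923, -0.002], [0.923, -0.385, 0.001], [-0.0, -0.002, -1.0]]
ft_force: [-0.1, 0.5, -2.7]
width: 0.0632
grasp_force: 66.4
```

arm_command:
  plan: [-6.8,-8.65,0,0,0,-0.1424,40,-6.8,-8.65,0,0,0,-0.1424,40,-6.8,-8.65,0,0,0,-0.1424,40,-6.8,-8.65,0,0,0,-0.1424,40,-6.8,-8.65,0,0,0,-0.1424,40,-6.8,-8.65,0,0,0,-0.1424,40,-6.8,-8.65,0,0,0,-0.1424,40,-6.8,-8.65,0,0,0,-0.1424,40,-6.8,-8.65,0,0,0,-0.1424,40,0,0,0,0,0,0,40]

```text
time: 35.55
eef_pos: [0.5037, -0.2642, 0.1246]
tcp_rot: [[0.995, -0.103, -0.001], [-0.103, -0.995, 0.001], [-0.002, -0.0, -1.0]]
ft_force: [0.6, 0.7, -2.4]
width: 0.0628
grasp_force: 66.4
```

arm_command:
  plan: [0,0,0,0,0,0,40]

```text
time: 35.65
eef_pos: [0.5044, -0.2635, 0.125]
tcp_rot: [[0.995, -0.096, -0.001], [-0.096, -0.995, 0.001], [-0.001, -0.001, -1.0]]
ft_force: [-0.7, 0.1, -3.5]
width: 0.063
grasp_force: 66.4
```

```bash
python3 lk.py w9
python3 - <<'E'
from cans import *
from scipy.optimize import least_squares
d=pickle.load(open("w9.pkl","rb"))
x0,y0,x1,y1=210,120,305,175
m=(d["img"][y0:y1,x0:x1].max(-1)<75).astype(np.uint8);c=max(cv2.findContours(m,0,1)[0],key=cv2.contourArea)[:,0]+[x0,y0]
t=c[(c[:,1]<165)&(c[:,1]>121)];h=ray(d,t,0)[:,:2]*1000
print("mark1",least_squares(lambda p:np.hypot(*(h-p).T)-40,h.mean(0)-[20,0],loss="soft_l1").x)
E
```

```text
[ 0.50463011 -0.26330938  0.12514875] -5.4886384837821165 [-5.25835052e-01 -6.49660433e-02  1.79959538e+00  1.89264513e-04
  1.40783322e+00  1.14072549e+00] [-6.58648418e-04  5.98164923e-04 -9.99999604e-01] [ 0.60571248 -1.00431072 -3.14642806]
mark1 [ 505.85365909 -263.10983604]
```

View pics/w9.png

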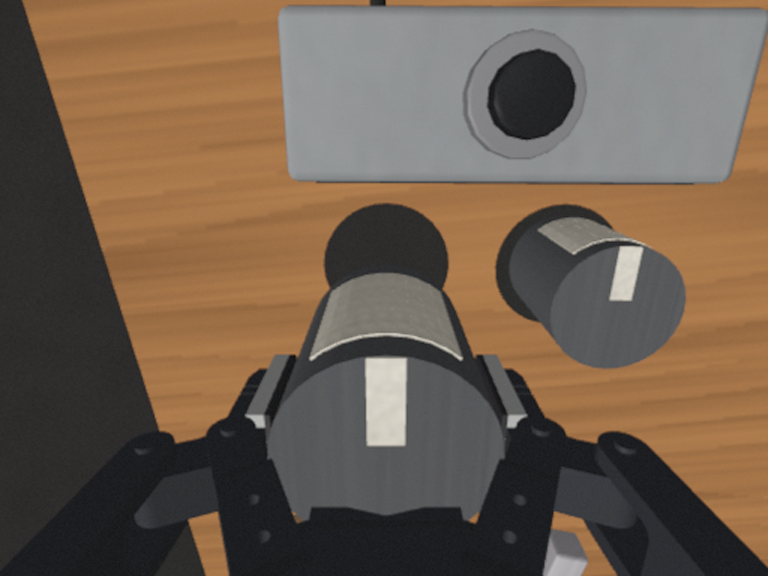

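Can A is over mark 1 with its label facing the reader. Can B stands on mark 2, with its strip parallel to the reader's side edges in perspective. I lower can A.

arm_command:
  plan: [1,-0.5,-20,0,0,-0.003,40,0,0,-30,0,0,0,40,0,0,-25,0,0,0,40,0,0,-12,0,0,0,40,0,0,-5,0,0,0,40,0,0,0,0,0,0,40,0,0,0,0,0,0,40]

```text
time: 36.4
eef_pos: [0.5063, -0.2645, 0.0351]
tcp_rot: [[0.995, -0.102, 0.001], [-0.102, -0.995, -0.001], [0.001, 0.001, -1.0]]
ft_force: [-0.1, 0.2, -2.2]
width: 0.0628
grasp_force: 66.4
```

arm_command:
  plan: [0,0,-2,0,0,0,40,0,0,-2,0,0,0,40,0,0,0,0,0,0,40,0,0,0,0,0,0,40]

```text
time: 36.8
eef_pos: [0.5057, -0.2642, 0.0299]
tcp_rot: [[0.995, -0.103, 0.0], [-0.103, -0.995, -0.0], [0.0, 0.0, -1.0]]
ft_force: [0.1, -0.6, -2.2]
width: 0.0627
grasp_force: 66.5
```

arm_command:
  plan: [0,0,-1,0,0,0,40,0,0,0,0,0,0,40,0,0,0,0,0,0,40]

```text
time: 37.1
eef_pos: [0.5056, -0.2642, 0.0288]
tcp_rot: [[0.995, -0.103, -0.0], [-0.103, -0.995, 0.0], [-0.0, -0.0, -1.0]]
ft_force: [-0.1, -0.5, -2.3]
width: 0.0631
grasp_force: 66.5
```

arm_command:
  plan: [0,0,-1,0,0,0,40,0,0,-1,0,0,0,40,0,0,0,0,0,0,40,0,0,0,0,0,0,40]

```text
time: 37.5
eef_pos: [0.5059, -0.2643, 0.0279]
tcp_rot: [[0.995, -0.102, 0.001], [-0.102, -0.995, -0.0], [0.001, 0.0, -1.0]]
ft_force: [-3.6, 4.1, 10.2]
width: 0.0628
grasp_force: 68.0
```

arm_command:
  plan: [0,0,0,0,0,0,85,0,0,0,0,0,0,85,0,0,0,0,0,0,85,0,0,40,0,0,0,85,0,0,50,0,0,0,85,0,0,50,0,0,0,85,-20,-18,30,0,0,0,40,-20,-18,30,0,0,0,20,-20,-18,30,0,0,0,0,0,0,0,0,0,0,0]

```text
time: 38.5
eef_pos: [0.4448, -0.3204, 0.2615]
tcp_rot: [[0.995, -0.105, 0.004], [-0.105, -0.995, -0.004], [0.005, 0.004, -1.0]]
ft_force: [0.4, -0.2, 0.2]
width: 0.0279
grasp_force: 0.0
```

arm_command:
  plan: [0,0,0,0,0,0,0]

```text
time: 38.6
eef_pos: [0.4455, -0.3186, 0.2572]
tcp_rot: [[0.995, -0.104, 0.001], [-0.104, -0.995, -0.001], [0.001, 0.0, -1.0]]
ft_force: [0.5, -0.8, -0.8]
width: 0.0118
grasp_force: 0.0
```

```bash
python3 lk.py w10
```

```text
[ 0.44565135 -0.31808961  0.25611099] -5.905425995223839 [-6.66586191e-01 -1.68086990e-01  1.68040965e+00  1.75485067e-04
  1.62982181e+00  1.00728965e+00] [-3.25373926e-04  4.78868256e-04 -9.99999832e-01] [-0.73108909 -0.27166899 -0.04838247]
```

View pics/w10.png

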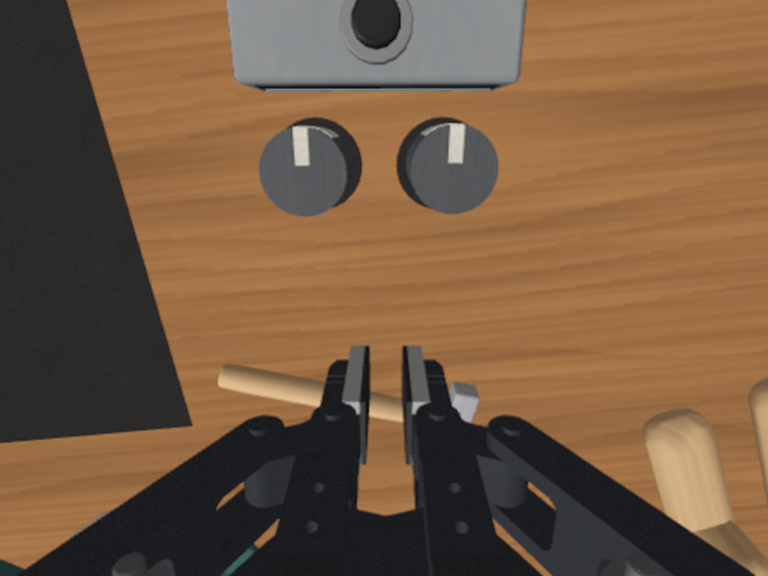

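Both cans stand on their marks, lids at (305,170) and (453,167), with strips pointing at the reader. I check the angles and find the button.

```bash
python3 - <<'E'
from cans import *
d=pickle.load(open("w10.pkl","rb"))
lid(d,(172,78,234,148));lid(d,(268,78,336,146))
p=ray(d,[[165,54],[338,54]],.068)*1000;print("reader yaw",np.degrees(np.arctan2(p[1,0]-p[0,0],p[0,1]-p[1,1])))
t=snap("top");pickle.dump(t,open("top2.pkl","wb"))
for n,q in(("w",d),("t",t)):
    P=cloud(q);Z=P[...,2];m=(np.hypot(P[...,0]-.595,P[...,1]+.328)<.025)
    for lo,hi in((.066,.074),(.074,.08),(.08,.086),(.086,.1)):
        k=m&(Z>lo)&(Z<hi);print(n,lo,k.sum(),P[k].mean(0) if k.any() else"")
    dk=m&(q["img"].max(-1)<70)&(Z>.06)
    if dk.any(): print("dark",dk.sum(),P[dk].mean(0),np.median(Z[dk]))
E
python3 lb.py | tail -4
```

```text
lid [ 507.7 -261.1] rms 2.88 n 0 ang nan pca nan
lid [ 507.3 -337.6] rms 7.77 n 0 ang nan pca nan
reader yaw -5.961075130565133
w 0.066 207 [ 0.57921265 -0.33357768  0.06890079]
w 0.074 260 [ 0.58692207 -0.32703132  0.07916511]
w 0.08 602 [ 0.58873515 -0.32625863  0.08096604]
w 0.086 891 [ 0.59412329 -0.32693951  0.09036331]
dark 890 [ 0.59367784 -0.32737238  0.09016035] 0.09048188341840105
t 0.066 30 [ 0.5917282  -0.31229187  0.07046165]
t 0.074 44 [ 0.58945353 -0.32310214  0.07766363]
t 0.08 91 [ 0.59357109 -0.32623456  0.08236215]
t 0.086 123 [ 0.59385283 -0.32943109  0.09087631]
dark 98 [ 0.5931413  -0.32839373  0.09121191] 0.09113083893069895
board 133 [477.9 390. ] [  8.7 108.5] 84.4 0.09751845997645736
board 134 [478.9 344.1] [  8.1 108.2] 85.2 0.0973140254207735
board 134 [474.7 298.2] [  8.1 108.2] 85.0 0.09753329582419523
board 134 [470.7 252.3] [  8.1 108.1] 85.1 0.09778084545910604cans.py:11: RuntimeWarning: Mean of empty slice.
  dv=q.mean(0)-o;_,_,V=np.linalg.svd(q-q.mean(0));V=V[0]*np.sign(V[0]@dv)
  ret = um.true_divide(
```

```bash
cat > strip.py <<'E'
from cans import *
from scipy.optimize import least_squares
def go(d,boxes):
  for x0,y0,x1,y1 in boxes:
    im=d["img"][y0:y1,x0:x1].astype(int);mn,mx=im.min(-1),im.max(-1)
    w=(mn>165).astype(np.uint8);n,L,S,C=cv2.connectedComponentsWithStats(w);i=1+np.argmax(S[1:,4])
    v,u=np.nonzero(L==i);q=ray(d,np.c_[u+x0,v+y0],.075)[:,:2]*1000;r=cv2.minAreaRect(q.astype(np.float32))
    lm=((mx-mn<30)&(mn>62)).astype(np.uint8);lm=cv2.morphologyEx(lm,cv2.MORPH_OPEN,np.ones((3,3)));c=max(cv2.findContours(lm,0,1)[0],key=cv2.contourArea)[:,0]
    h=ray(d,c+[x0,y0],.075)[:,:2]*1000;f=least_squares(lambda p:np.hypot(*(h-p).T)-32,h.mean(0),loss="soft_l1")
    _,_,V=np.linalg.svd(q-q.mean(0));V=V[0]*np.sign(V[0,0]);print("lid",f.x.round(1),np.abs(f.fun).mean().round(2),"strip",q.mean(0).round(1),"ang",np.degrees(np.arctan2(V[1],V[0])).round(1),np.round(r[1],1),round(r[2],1),len(q))
if __name__=="__main__": go(pickle.load(open("w10.pkl","rb")),((172,78,234,148),(268,78,336,146)))
E
python3 strip.py
```

```text
lid [ 507.9 -264.5] 0.89 strip [ 525.7 -265.5] ang -6.0 [ 9.6 25.5] 84.0 227
lid [ 498.3 -372.2] 0.76 strip [ 516.2 -375.3] ang -6.8 [ 9.6 24.5] 83.0 228
```

arm_command:
  plan: [25,-1.7,0,0,0,0,0,25,-1.7,0,0,0,0,0,25,-1.7,0,0,0,0,0,25,-1.7,-20,0,0,0,0,25,-1.7,-40,0,0,0,0,24,-1.7,-40,0,0,0,0,0,0,-40,0,0,0,0,0,0,0,0,0,0,0,0,0,0,0,0,0,0,0,0,0,0,0,0,0]

```text
time: 39.8
eef_pos: [0.5953, -0.3288, 0.1197]
tcp_rot: [[0.995, -0.102, 0.003], [-0.102, -0.995, -0.002], [0.003, 0.001, -1.0]]
ft_force: [0.5, -0.5, 1.1]
width: -0.0001
grasp_force: 0.0
```

```bash
python3 lk.py w11
python3 - <<'E'
from strip import *
t=snap("top");P=cloud(t);print(len(P))
d=pickle.load(open("w11.pkl","rb"));P=cloud(d);Z=P[...,2];m=(np.hypot(P[...,0]-.595,P[...,1]+.328)<.03)&(d["img"].max(-1)<70)&(Z>.07)&(Z<.096);print(m.sum(),P[m].mean(0),np.median(Z[m]))
E
```

```text
[ 0.59534698 -0.32887501  0.11985512] -5.886656595844793 [-5.42182710e-01  1.74233583e-01  1.55923543e+00 -2.12202298e-05
  1.40450387e+00  1.13136118e+00] [ 0.00308983 -0.00188575 -0.99999345] [-0.41566397 -0.64064324  1.05380717]
384
1610 [ 0.60246701 -0.32862239  0.08858021] 0.09027014964473992
```

View pics/w11.png

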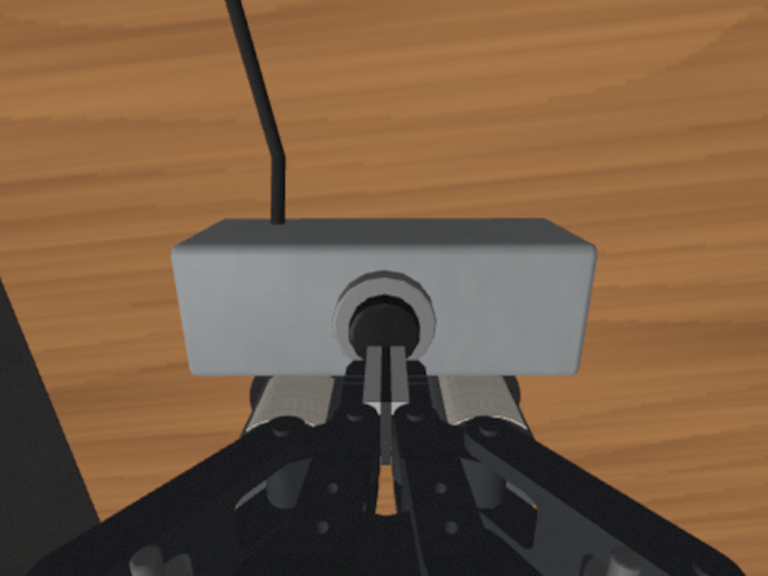

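The shut fingers are centred over the button, with both cans symmetric beneath. I press.

arm_command:
  plan: [0,0,-15,0,0,0,0,0,0,-10,0,0,0,0,0,0,-4,0,0,0,0,0,0,-2,0,0,0,0,0,0,-2,0,0,0,0,0,0,-1,0,0,0,0,0,0,0,0,0,0,0]

```text
time: 40.6
eef_pos: [0.5945, -0.3284, 0.0856]
tcp_rot: [[0.995, -0.103, 0.0], [-0.103, -0.995, -0.0], [0.0, 0.0, -1.0]]
ft_force: [-14.6, 8.1, 28.5]
width: 0.0001
grasp_force: 14.0
```

arm_command:
  plan: [0,0,-1.5,0,0,0,0,0,0,0,0,0,0,0]

```text
time: 40.8
eef_pos: [0.5946, -0.3285, 0.0854]
tcp_rot: [[0.995, -0.103, 0.001], [-0.103, -0.995, -0.001], [0.001, 0.001, -1.0]]
ft_force: [-20.7, 10.7, 38.4]
width: 0.0001
grasp_force: 19.4
```

It has bottomed out: the force rises with no further travel. I retract and verify.

arm_command:
  plan: [0,0,10,0,0,0,0,0,0,30,0,0,0,0,0,0,40,0,0,0,0,0,0,40,0,0,0,0,-25,2,40,0,0,0,0,-35,2,12,0,0,0,0,-40,2,0,0,0,0,0,-40,2,0,0,0,0,0,0,0,0,0,0,0,0,0,0,0,0,0,0,0]

```text
time: 41.8
eef_pos: [0.4543, -0.3205, 0.2537]
tcp_rot: [[0.995, -0.103, 0.001], [-0.103, -0.995, -0.0], [0.001, 0.0, -1.0]]
ft_force: [-0.6, -0.6, -1.0]
width: -0.0001
grasp_force: 0.0
```

```bash
python3 lk.py w12
python3 - <<'E'
from strip import *
go(pickle.load(open("w12.pkl","rb")),((165,70,240,158),(262,70,342,158)))
E
python3 lb.py | tail -4
```

```text
[ 0.45485622 -0.32049472  0.25334978] -5.903898535650635 [-6.59720669e-01 -1.48321355e-01  1.66736471e+00  1.25865031e-04
  1.62222463e+00  1.01412463e+00] [ 3.33577172e-04 -9.96623514e-05 -9.99999939e-01] [ 0.65446477 -0.64627674 -0.17586836]
lid [ 508.  -264.5] 1.08 strip [ 525.6 -265.5] ang -5.4 [ 9.6 25.7] 84.1 228
lid [ 498.5 -372.2] 0.82 strip [ 516.1 -375.4] ang -7.6 [ 9.6 24.7] 83.2 227
board 134 [477.9 390. ] [  8.7 108.5] 84.4 0.0976257550616565
board 134 [478.9 344.1] [  8.1 108.2] 85.2 0.09761761279777426
board 136 [474.7 298.2] [  8.4 108.2] 85.2 0.09755086532690238
board 135 [470.7 252.2] [  8.3 108.1] 84.9 0.09749624245857103
```

View pics/w12.png

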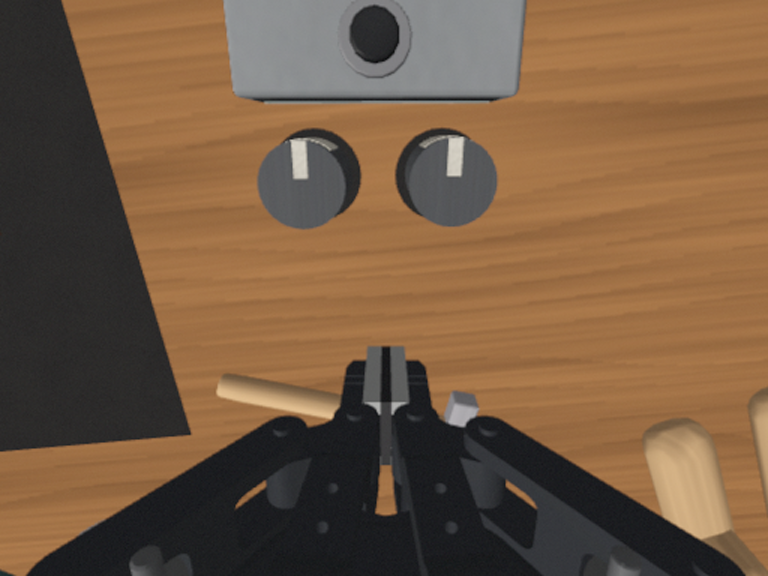

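The cans are unmoved at (303,182) and (452,180), labels to the reader, and the boards are home. I hand the job in.

```bash
python3 -c "
from station import job
print(job.sign_off())"
```

```text
the job is handed in; nothing more can be done
None
```

The job is handed in: all four boards are home in the carrier, both cans stand on their marks with labels to the reader (within about 2° by camera), and the button was pressed to its stop at about 41 s; the sign-off returned no verdict.

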